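# Clear the tape spindle: roll and marker away in the drawer

## Task

The masking and marking is finished: pull well open the top drawer of the steel unit that carries the sloping tape holder, then lift the masking-tape roll off the holder's spindle and lay it flat in the drawer, with the felt marker from the bench lying beside it. When both lie on the drawer's bottom, push the drawer fully shut again, and leave everything else where it is.

Things in the scene. Friction and masses are not known exactly. Their poses are not given: they have to be found in the camera images.
- drawer_handle (a point): middle of the cup pull on the upper drawer's front (moves with it): 52 wide (y), 10 high (z), 13 mm deep (local x -7 to +6 mm; panel face at +6), closed on top and in front, open below; pinch it across its 52 mm. Axes are the unit's: x into the unit (drawer opens along -x), y left, z up. The panel is 214 mm wide, 26 mm below to 23 mm above. The tape holder stands above it: lean the tool back
- unit_drawer2 (a joint): slide of the upper drawer in m: 0 = shut, 0.15 = fully out; it may start slightly ajar; about 1 N of friction
- drawer_floor (a point): middle of the upper drawer's inner floor (moves with it), 121 mm in x, 20 mm in y and -21.5 mm in z from drawer_handle, same axes. Inside: x -107 to 107, y -103 to 103 mm; front panel's inner face at x -112. Above this floor: sides 34 mm, front panel 45 mm, the unit's top plate 50 mm (its front edge at x -112 when shut). With the drawer out by q, x from -112 to q-112 mm is open from above
- holder: grey sheet-steel tape holder fixed on the drawer unit (two-drawer grey steel box at the left, 255 x 220 x 118 mm). A plate, 85 mm wide, slopes 30 degrees down to its front (its own -x); a spindle, 32 mm thick and 44 mm long, stands square to it, leaning 30 degrees (0.52 rad) from vertical to the front. 125 mm high. Origin at its underside, under the spindle's root; x to its rear, z up
- spindle (a point): root of the spindle in the sloping face, 79 mm above the holder's origin; the spindle runs from here 44 mm along (-0.497, 0, 0.868) in the holder's axes; down the slope is (-0.868, 0, -0.497)
- tape: roll of masking tape: ring of 96 mm outer and 78 mm inner diameter (9 mm wall), 25 mm high, 60 g. Origin in the centre of one face, z along its axis. It starts on the spindle, that face flat on the sloping plate, z along the spindle, the bore's upper edge on the spindle: below the spindle 46 mm of the bore are free, so its lower wall can be pinched
- tape_center (a point): centre of the tape roll, 12.5 mm along its axis from its origin
- marker: black felt marker with its cap on, 127 long (its y) x 16 mm thick (x and z; 12 mm across its flats), lying on the bench. Origin in the middle of its underside
- marker_center (a point): centre of the marker, 8 mm above its underside
- cutter: snap-off knife, 138 long (its y) x 18 wide x 11 mm high, already lying in the upper drawer along its left side; it stays there and may be nudged
- stapler: blue desk stapler, 135 long (y) x 30 x 47 mm high, on the bench; leave alone
- stamp: hand stamp with a round red-brown knob, 48 x 32 x 77 mm high, standing on the bench; leave alone

How it is judged:
On the way, in this order (a step that is already met when the one before it is completed fails the run):
1. the upper drawer is pulled open by at least 100 mm (value of joint unit_drawer2 above 0.1 m), for 0.2 s.
2. the tape roll is off the spindle and clear of the holder (distance between tape_center and spindle above 0.1 m and contact force between tape and holder below 0.05 N), for 0.2 s.
3. roll and marker lie flat on the bottom of the open drawer, let go (x of tape_center in the frame of drawer_floor between -0.066 and 0.066 m and y of tape_center in the frame of drawer_floor between -0.062 and 0.062 m and z of tape_center in the frame of drawer_floor between 0.006 and 0.018 m and angle between the z axis of tape and the z axis of drawer_floor, either way round below 0.12 rad and x of marker_center in the frame of drawer_floor between -0.105 and 0.105 m and y of marker_center in the frame of drawer_floor between -0.1 and 0.1 m and z of marker_center in the frame of drawer_floor between 0 and 0.014 m and linear speed of each of tape, marker below 0.03 m/s and value of joint unit_drawer2 above 0.08 m and contact force between the fingers and tape below 0.05 N and contact force between the fingers and marker below 0.05 N), for 0.2 s.
At the end, for the whole second after the job is handed in: The upper drawer is shut to within 5 mm; the masking-tape roll lies flat (within 7 degrees) on the drawer's bottom and the marker lies on the bottom beside it, neither on top of the other; both are at rest (value of joint unit_drawer2 below 0.005 m and x of tape_center in the frame of drawer_floor between -0.066 and 0.066 m and y of tape_center in the frame of drawer_floor between -0.062 and 0.062 m and z of tape_center in the frame of drawer_floor between 0.006 and 0.018 m and angle between the z axis of tape and the z axis of drawer_floor, either way round below 0.12 rad and x of marker_center in the frame of drawer_floor between -0.105 and 0.105 m and y of marker_center in the frame of drawer_floor between -0.1 and 0.1 m and z of marker_center in the frame of drawer_floor between 0 and 0.014 m and linear speed of each of tape, marker below 0.03 m/s); the robot touches nothing.
It fails at once if the stapler or the stamp is shifted by more than 40 mm (distance of any of stapler, stamp from where it was at the start of the episode above 0.04 m).
It also fails if it takes over 72 s, if anything falls off the work surface, if the arm or the gripper's body presses on something with over 40 N, if the wrist force passes 120 N, or if a joint passes its speed limit or range.

## Robot

A 7-joint arm with a two-finger parallel gripper is mounted at the origin on the work surface; the furniture and walls round the work are solid. World frame = base frame: x ahead of the robot, y to its left, z up, the work surface at z = 0. Lengths are in m, angles in rad, forces in N, time in s.
With the tool pointing down it reaches from about 0.4 to 0.85 m from the base axis. Payload 6.9 kg.
Tool frame: the origin (TCP) lies between the finger pads; the fingertips stand ctrl.tip_extent ahead of it and the grasp point (between the pads) lies 8 mm behind it (ctrl.tip_extent is the distance from the TCP to the fingertips, in m); z points along the fingers, y is the line along which they close (so a half turn about z gives the same grasp; the last joint's range is limited). The gripper opens to 85 mm and grips with 20 to 120 N. Pads are 22 mm wide; open, the fingers measure 114 mm over their backs; the gripper's body (76 mm by 85 mm) begins 54 mm behind the grasp point. The pads swing forward as they close: fully open they stand 13 mm farther back than shut.
Start: joints at [1.357, 0.507, -0.238, 1.5, 0.126, 1.149, -0.155], TCP at [0.196, -0.594, 0.242] pointing down, gripper open.
Joint ranges: [-3.08, 3.08], [-0.24, 2.05], [-1.43, 1.35], [0, 2.5], [-1.52, 4.66], [0.17, 1.96], [-2.89, 2.89]. Speed limits (rad/s): [2.39, 2.39, 3.14, 3.14, 3.14, 3.14, 3.14].

## Interface

Orientations are given as a rotation vector (axis times angle).
In Python, from bench import monitor, imaging, ticket, ctrl gives the robot as it stands.
- The arm moves only by the tool move_arm, never from a script. Its argument "rows" is a list of rows, each a list of 7 numbers: the shift along the tool's x, y, z in cm, then the turn, a rotation vector about the tool's x, y, z in rad, then the closure, from -1 (fully open) to 1 (shut). In form: [[tx, ty, tz, wx, wy, wz, claw], ...]. A call has 1 to 12 rows; each row is the pose to reach, as a shift and turn from the pose commanded when the call began, along the tool's axes at that moment; what a row does not reach only later rows make up. A row lasts 1/8 s, in which the tool goes at most 62.5 mm and 10.7 degrees, less where a joint would pass 70% of its speed; a pose out of reach is approached as far as the arm can. A call with a gripper value outside its range is refused whole. The fingers move at their own pace and stop on an object; "squeeze" is the grip in N (left out, the last holds). Time passes only in rows, so rows that repeat a pose let the fingers close. It gives the time, the measured TCP pose, the force, the opening and the grip force at its end, in the units of the state.
- monitor.sense(): the state, without advancing time (a new reading comes with each control period).
- imaging.snapshot(name): name is "side" or "top" or "wrist"; returns a dict with "pixels" (420x560x3 uint8, red, green, blue), "fx", "fy", "cx", "cy" (pixels), "k1" (the pictures are not rectified: a ray, as slopes to the right and down, at radius r is drawn at 1 + k1 r^2 times it, then the intrinsics apply), "xyz" and "orientation" of the camera in the world. Camera axes: x right, y down, z forward; pixel columns grow to the right and rows downward; lengths in m; the calibration is good to about 2 mm. A picture is of the moment at which its call begins. There is no depth.
- ticket.sign_off(): hands the job in; it is judged then, once.
The state is a dict: "t": time; "qpos": joint angles; "joint_vel": joint speeds; "joint_efforts": joint torques, N m; "eef_pos": TCP position; "orientation": TCP orientation; "ft_force": force on the tool from outside, world axes, zero at the start; "torque": the same for the moment, N m; "finger_gap": opening from 0.0 (shut) to 1.0 (fully open); "grip_force": force on a finger pad.
Only numpy, scipy, OpenCV 4.12 (cv2) and the standard library are available. Lean on these libraries where they do the work, as an engineer would, in place of code of your own. Each camera call takes 0.05 s, during which the arm holds its last target. There are 200 camera calls.

## Working session

There is one attempt and no reset: what is moved stays moved. The work goes in short steps, Python scripts to look and compute and a tool call to move; the robot and the scene stay as the last step left them, time stands still between calls to the robot, and variables do not carry over. Pictures are saved under pics/ and viewed, at most 10 in all, crops included, and the job is handed in when it is done.

Besides the shell and the picture viewer there is one more tool, called after ">>>" in YAML: its name, and indented under it one key for each argument. move_arm: Moves the arm, as the interface text tells. Its arguments: {"type":"object","properties":{"rows":{"type":"array"},"squeeze":{"type":"number"}},"required":["rows"]}

```bash
mkdir -p pics; cat > h.py <<'E'
import sys; sys.path.insert(0,'.')
import numpy as np, cv2
from scipy.spatial.transform import Rotation as R
def load(n):
    d=np.load(f'{n}.npy',allow_pickle=True).item(); return d
def snap(n,save):
    from bench import imaging
    d=imaging.snapshot(n); np.save(f'{save}.npy',d,allow_pickle=True)
    cv2.imwrite(f'pics/{save}.png',np.ascontiguousarray(d['pixels'][:,:,::-1])); return d
def rot(d):
    o=np.array(d['orientation'],float)
    return o if o.shape==(3,3) else (R.from_rotvec(o).as_matrix() if o.size==3 else R.from_quat(o).as_matrix())
def ray(d,uv):
    p=np.array([(uv[0]-d['cx'])/d['fx'],(uv[1]-d['cy'])/d['fy']]); s=p.copy()
    for _ in range(30): s=p/(1+d['k1']*(s@s))
    v=rot(d)@np.array([s[0],s[1],1]); return np.array(d['xyz']),v/np.linalg.norm(v)
def onz(d,uv,z):
    c,v=ray(d,uv); return c+v*(z-c[2])/v[2]
def tri(obs):
    A=0;b=0
    for d,uv in obs:
        c,v=ray(d,uv); P=np.eye(3)-np.outer(v,v); A=A+P; b=b+P@c
    x=np.linalg.solve(A,b); return x,[np.linalg.norm((np.eye(3)-np.outer(v,v))@(x-c)) for c,v in (ray(*o) for o in obs)]
def proj(d,X):
    p=rot(d).T@(np.array(X)-np.array(d['xyz'])); s=p[:2]/p[2]; s=s*(1+d['k1']*(s@s)); return np.array([s[0]*d['fx']+d['cx'],s[1]*d['fy']+d['cy']])
E
ls -R . | head -30; python3 - <<'E'
from h import *
from bench import monitor,ctrl
print(monitor.sense(), ctrl.tip_extent)
for n in('side','top','wrist'):
    d=snap(n,n+'0'); print(n,{k:v for k,v in d.items() if k!='pixels'})
i=np.hstack([cv2.imread(f'pics/{n}0.png') for n in('side','top')]); 
E
```

```text
.:
h.py
pics

./pics:
{'t': 0.0, 'qpos': array([ 1.35749808,  0.50835291, -0.23751968,  1.50112601,  0.12570001,
        1.1488936 , -0.1547855 ]), 'joint_vel': array([-1.51718784e-03, -3.44929255e-05,  4.96056797e-04,  1.87433952e-03,
       -7.19955814e-04, -4.97540748e-04,  1.43386367e-03]), 'joint_efforts': array([-2.32128459e-04, -6.20593143e+01, -2.18690537e+00, -2.49652576e+01,
        1.26952410e-02,  1.19324852e-02, -2.18480977e-05]), 'eef_pos': array([ 0.19566506, -0.59307922,  0.24142247]), 'orientation': array([-3.10001938e+00, -4.98410643e-01,  4.97160084e-04]), 'ft_force': array([-0.1229752 ,  0.35169952,  0.06663521]), 'torque': array([ 0.034831  , -0.0593181 ,  0.02574232]), 'grip_force': 0.0, 'finger_gap': 1.0009390177839372} 0.011
side {'fx': 389.25997999162854, 'fy': 389.25997999162854, 'cx': 280.4329231921533, 'cy': 207.267096759247, 'k1': -0.060386936627154233, 'xyz': array([0.53149959, 0.96046315, 0.77010353]), 'orientation': array([-0.11412602, -2.74954444,  1.44438869])}
top {'fx': 492.95764914321785, 'fy': 492.95764914321785, 'cx': 276.97964514418726, 'cy': 208.3253501998876, 'k1': 0.05718581498776271, 'xyz': array([ 0.27422814, -0.0106029 ,  1.51622072]), 'orientation': array([-2.1328661 ,  2.15506672, -0.1401186 ])}
wrist {'fx': 307.4170905210805, 'fy': 307.4170905210805, 'cx': 279.1777304414497, 'cy': 206.72685732066543, 'k1': 0.01799928411243252, 'xyz': array([ 0.26421729, -0.56940601,  0.37361167]), 'orientation': array([ 2.35215305, -1.69830654, -0.24512883])}
```

View pics/side0.png

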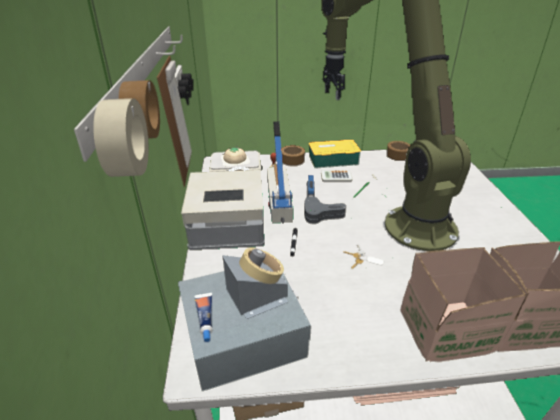

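View pics/top0.png

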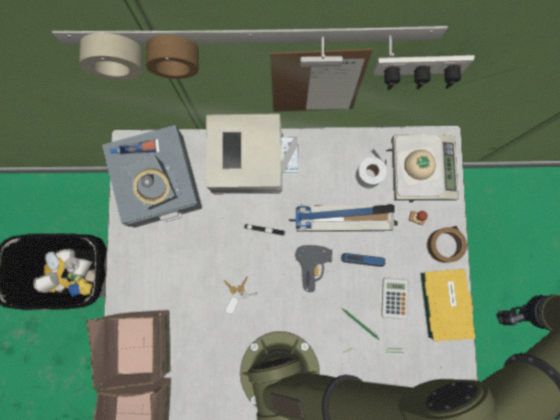

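Side view: the grey unit sits at about (245,320), the holder with the ring at (262,265), and the marker at (294,241). Top view: the unit is at (150,175), the ring at (152,186), a handle near (172,217), and the marker at (265,229). I'll enlarge these areas next.

```bash
python3 - <<'E'
from h import *
t=cv2.imread('pics/top0.png');s=cv2.imread('pics/side0.png')
a=cv2.resize(t[120:240,95:215],(600,600),interpolation=cv2.INTER_CUBIC)
b=cv2.resize(s[240:390,170:320],(600,600),interpolation=cv2.INTER_CUBIC)
cv2.imwrite('pics/c1.png',cv2.resize(np.hstack([a,b]),(800,400))) if 0 else (cv2.imwrite('pics/c1.png',a),cv2.imwrite('pics/c2.png',b))
E
```

```text
(no output)
```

View pics/c1.png

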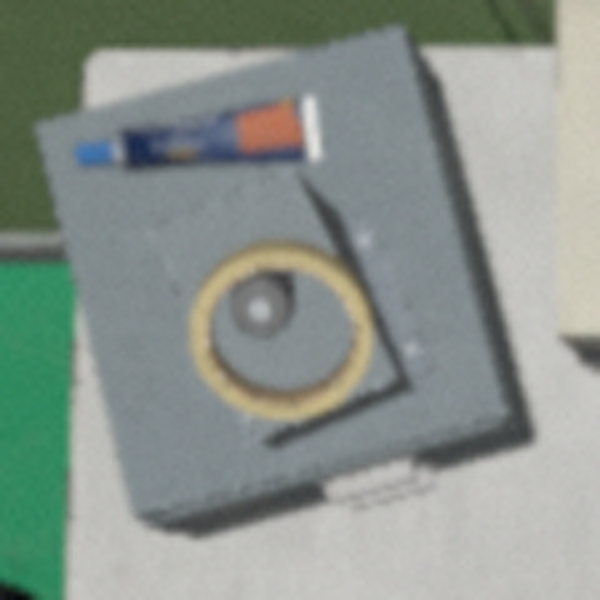

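View pics/c2.png

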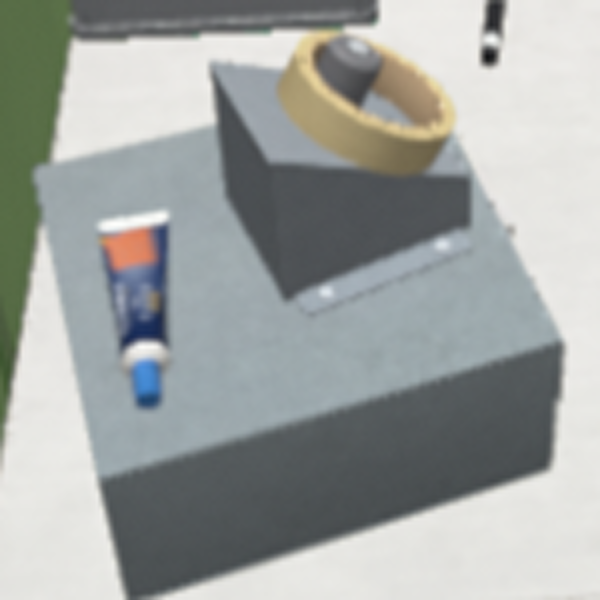

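Crop c1 (5x, offset 95,120) shows the top-plate corners at (37,124), (405,27), (510,413) and (140,515), the spindle tip at (262,308), and the cup pull around (380,483). Crop c2 (4x, offset 170,240) shows the spindle tip at (352,47) and the unit's top corners at (103,478), (563,343) and (36,170).

```bash
python3 - <<'E'
from h import *
T=load('top0');S=load('side0')
a=lambda u,v:(95+(u+.5)/5-.5,120+(v+.5)/5-.5); b=lambda u,v:(170+(u+.5)/4-.5,240+(v+.5)/4-.5)
print('top corners');P=[onz(T,a(*p),.118) for p in[(37,124),(405,27),(510,413),(140,515)]]
for p in P: print(p.round(4))
print([np.linalg.norm(P[i]-P[(i+1)%4]).round(4) for i in range(4)], [np.degrees(np.arctan2(*(P[(i+1)%4]-P[i])[1::-1])).round(1) for i in range(4)])
print('side');
Q=[onz(S,b(*p),.118) for p in[(36,170),(103,478),(563,343)]]
for p in Q: print(p.round(4))
print('tri corners',tri([(T,a(37,124)),(S,b(36,170))]),tri([(T,a(140,515)),(S,b(563,343))]))
print('spindle tip',tri([(T,a(262,308)),(S,b(352,47))]))
print('handle',onz(T,a(380,483),.088),[onz(T,a(*p),.09) for p in[(325,500),(437,470)]])
print('plate front edge low?',[onz(T,a(*p),.118+.05) for p in[(268,442),(405,388)]])
print('plate right flange',[onz(T,a(*p),.12) for p in[(364,240),(414,350)]],[onz(S,b(*p),.12) for p in[(325,292),(442,245)]])
# marker
for (u,v) in[(245,226),(284,233)]: print('mk',onz(T,(u,v),.008))
g=T['pixels'][215:245,235:295].mean(2); m=g<70; y,x=np.nonzero(m); print(len(x)); 
for k,d,(r0,r1,c0,c1) in(('T',T,(215,245,238,292)),('S',S,(225,260,282,306))):
    g=d['pixels'][r0:r1,c0:c1].mean(2); y,x=np.nonzero(g<90); q=np.c_[x+c0,y+r0].astype(float)
    W=np.array([onz(d,p,.008)[:2] for p in q]); c=W.mean(0); w,V=np.linalg.eigh(np.cov(W.T)); s=(W-c)@V[:,1]; n=(W-c)@V[:,0]
    print(k,len(q),'mid',c+V[:,1]*(s.max()+s.min())/2,'dir',V[:,1],'len',np.ptp(s),np.ptp(n))
E
```

```text
top corners
[0.6652 0.509  0.118 ]
[0.7218 0.297  0.118 ]
[0.4923 0.2329 0.118 ]
[0.4358 0.4422 0.118 ]
[np.float64(0.2194), np.float64(0.2383), np.float64(0.2168), np.float64(0.2389)] [np.float64(-75.1), np.float64(-164.4), np.float64(105.1), np.float64(16.2)]
side
[0.7184 0.3022 0.118 ]
[0.6603 0.5106 0.118 ]
[0.4312 0.4494 0.118 ]
tri corners (array([0.65023129, 0.45711466, 0.26474745]), [np.float64(0.025108975510256072), np.float64(0.025108975510255777)]) (array([0.43340355, 0.44459155, 0.11284726]), [np.float64(0.003071685976565613), np.float64(0.003071685976565534)])
spindle tip (array([0.53160573, 0.34396806, 0.23514133]), [np.float64(2.6562418544379236e-05), np.float64(2.6562418544428242e-05)])
handle [0.45644063 0.31334234 0.088     ] [array([0.44657304, 0.34459322, 0.09      ]), array([0.46345607, 0.27987749, 0.09      ])]
plate front edge low? [array([0.46974314, 0.35726964, 0.168     ]), array([0.49913616, 0.28247092, 0.168     ])]
plate right flange [array([0.59414181, 0.31811112, 0.12      ]), array([0.52923241, 0.28815137, 0.12      ])] [array([0.55251466, 0.40730172, 0.12      ]), array([0.48806352, 0.37978452, 0.12      ])]
mk [0.433708   0.10226975 0.008     ]
mk [ 0.41083835 -0.01741729  0.008     ]
59
T 86 mid [0.42217567 0.03493763] dir [0.16084516 0.98697965] len 0.13761348782161265 0.047345241666238366
S 49 mid [0.42099181 0.0454207 ] dir [0.18999024 0.98178598] len 0.12544350809834026 0.00983535214424907
```

```bash
cat >> h.py <<'E'
UY=np.radians(15.3); ux=np.array([np.cos(UY),np.sin(UY),0]); uy=np.array([-np.sin(UY),np.cos(UY),0])
def tool(yaw,th):  # tool z leans forward by th along yaw; y to the right
    u=np.array([np.cos(yaw),np.sin(yaw),0]); y=np.array([np.sin(yaw),-np.cos(yaw),0])
    z=np.sin(th)*u+np.array([0,0,-np.cos(th)]); return np.c_[np.cross(y,z),y,z]
def pose():
    from bench import monitor
    s=monitor.sense(); return np.array(s['eef_pos']),R.from_rotvec(s['orientation']).as_matrix(),s
def go(*targets):  # (pos,Rot) list -> row numbers from present pose
    p,M,s=pose(); pp,MM=p,M
    for q,N in targets:
        n=max(np.linalg.norm(q-pp)/.0625,R.from_matrix(MM.T@N).magnitude()/.187)
        print((M.T@(np.array(q)-p)*100).round(2).tolist()+R.from_matrix(M.T@N).as_rotvec().round(3).tolist(),'rows %.1f'%n); pp,MM=np.array(q),N
def st():
    p,M,s=pose(); print('t',s['t'],'p',p.round(4),'z',M[:,2].round(3),'y',M[:,1].round(3),'F',s['ft_force'].round(1),'gap',round(s['finger_gap'],3),'grip',s['grip_force'],'q',s['qpos'].round(2))
E
python3 - <<'E'
from h import *
N=tool(UY,np.radians(40))
go((np.array([.42,-.35,.38]),tool(.3,0)),(np.array([.45,0,.36]),tool(UY,0.2)),(np.array([.40,.22,.22]),N))
H=np.array([.455,.3122,.0875]); print(H-.1*N[:,2])
# check model: tape
T=load('top0');S=load('side0')
for yaw in np.radians([22,24,26]):
    d=np.array([-.497*np.cos(yaw),-.497*np.sin(yaw),.868]); e=np.array([-.868*np.cos(yaw),-.868*np.sin(yaw),-.497])
    root=np.array([.5316,.344,.2351])-.044*d; c=root+.025*d+.023*e; f=np.cross(d,e)
    C=np.array([[*proj(T,c+.048*(np.cos(a)*e+np.sin(a)*f))] for a in np.linspace(0,6.28,40)])
    print(yaw,root,((C-[95,120])*5).min(0),((C-[95,120])*5).max(0))
E
```

```text
[28.92, -16.08, -13.82, -0.001, 0.0, 0.019] rows 5.7
[42.74, -48.37, -11.77, -0.007, 0.2, 0.052] rows 5.6
[44.89, -70.81, 2.26, -0.019, 0.698, 0.049] rows 4.2
[0.39299944 0.29523857 0.16410444]
0.3839724354387525 [0.55187566 0.3521919  0.196908  ] [187.99610615 247.44501911] [372.62434147 417.80452392]
0.4188790204786391 [0.55157741 0.35289452 0.196908  ] [188.35205059 247.04644791] [373.2819498  417.90463439]
0.4537856055185257 [0.55125483 0.3535863  0.196908  ] [188.80538061 246.72208854] [373.8245507  417.88896381]
```

>>> move_arm:
  rows:
    - [28.9,-16.1,-13.8,0,0,0.02,-1]
    - [28.9,-16.1,-13.8,0,0,0.02,-1]
    - [28.9,-16.1,-13.8,0,0,0.02,-1]
    - [28.9,-16.1,-13.8,0,0,0.02,-1]
    - [28.9,-16.1,-13.8,0,0,0.02,-1]
    - [28.9,-16.1,-13.8,0,0,0.02,-1]
    - [42.7,-48.4,-11.8,0,0.2,0.05,-1]
    - [42.7,-48.4,-11.8,0,0.2,0.05,-1]
    - [42.7,-48.4,-11.8,0,0.2,0.05,-1]
    - [42.7,-48.4,-11.8,0,0.2,0.05,-1]
    - [42.7,-48.4,-11.8,0,0.2,0.05,-1]
    - [42.7,-48.4,-11.8,0,0.2,0.05,-1]

```text
t: 1.65
eef_pos: [0.4491, 0.0031, 0.3604]
orientation: [-3.066, -0.419, -0.307]
ft_force: [-0.6, -1.2, -0.4]
finger_gap: 0.999
grip_force: 0.0
```

```bash
python3 - <<'E'
from h import *
st()
N=tool(UY,np.radians(40))
go((np.array([.38,.20,.22]),N),(np.array([.38,.28,.19]),N))
E
```

```text
t 1.65 p [0.4491 0.0031 0.3604] z [ 0.19   0.058 -0.98 ] y [ 0.269 -0.963 -0.005] F [-0.6 -1.2 -0.4] gap 0.999 grip 0.0 q [ 0.57  0.05 -0.62  1.85 -0.03  1.06 -1.33]
[-4.15, -20.76, 13.58, -0.006, 0.498, 0.003] rows 4.0
[-2.64, -28.45, 16.98, -0.006, 0.498, 0.003] rows 1.4
```

>>> move_arm:
  rows:
    - [-4.1,-20.8,13.6,0,0.5,0,-1]
    - [-4.1,-20.8,13.6,0,0.5,0,-1]
    - [-4.1,-20.8,13.6,0,0.5,0,-1]
    - [-4.1,-20.8,13.6,0,0.5,0,-1]
    - [-2.6,-28.5,17,0,0.5,0,-1]
    - [-2.6,-28.5,17,0,0.5,0,-1]
    - [-2.6,-28.5,17,0,0.5,0,-1]
    - [-2.6,-28.5,17,0,0.5,0,-1]

```text
t: 2.65
eef_pos: [0.3843, 0.209, 0.2516]
orientation: [-2.797, -0.409, -0.959]
ft_force: [0.1, 0.2, -0.1]
finger_gap: 1.001
grip_force: 0.0
```

```bash
python3 - <<'E'
from h import *
st()
d=snap('wrist','wrist1'); print(d['xyz'],rot(d)[:,2])
for P in ([.455,.3122,.0875],[.5277,.3423,.1965]): print(proj(d,P))
E
```

```text
t 2.65 p [0.3843 0.209  0.2516] z [ 0.577  0.234 -0.782] y [ 0.305 -0.95  -0.058] F [ 0.1  0.2 -0.1] gap 1.001 grip 0.0 q [ 1.02 -0.24 -1.43  2.48 -1.52  0.18 -0.3 ]
[0.36311137 0.19445324 0.39931349] [ 0.34103147  0.16653386 -0.92518323]
[219.71610195 210.56257525]
[189.13791369  81.08998366]
```

View pics/wrist1.png

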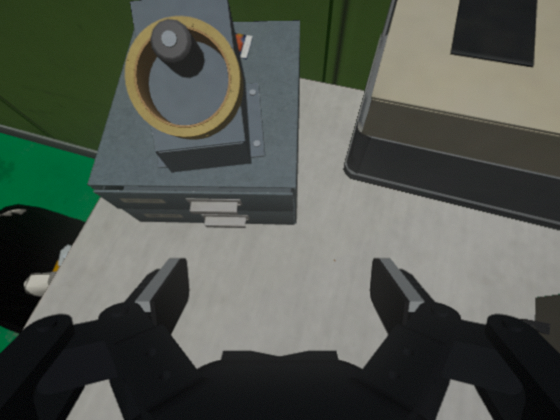

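The wrist view shows the upper cup pull at (214,205) and the lower one at (226,222). The unit's front edge is at (195,188), and the upper drawer looks almost shut. The arm stopped short with several joints at their limits, so I'll fit a simple kinematic model and choose a better configuration.

```bash
cat > kin.py <<'E'
import numpy as np, itertools, json
from scipy.optimize import least_squares
from scipy.spatial.transform import Rotation as R
lo=np.array([-3.08,-.24,-1.43,0,-1.52,.17,-2.89]);hi=np.array([3.08,2.05,1.35,2.5,4.66,1.96,2.89])
def fk(q,P,sg):
    o1,o7,h,L1,a,L2,L3,b,c=P; s1,s3,s5,s7,s2=sg
    Rz=lambda t:R.from_euler('z',t); Ry=lambda t:R.from_euler('y',t); v=lambda x,z:np.array([x,0,z])
    M=Rz(s1*q[0]+o1); p=v(0,h)+M.apply(v(b,0))
    M=M*Ry(q[1])*Rz(s3*q[2]); p=p+M.apply(v(a,L1))
    M=M*Ry(q[3])*Rz(s5*q[4]); p=p+M.apply(v(c,L2))
    M=M*Ry(q[5]); p=p+M.apply(v(0,L3)); return p,M*Rz(s7*q[6]+o7)
def ik(p,Rm,P,sg,n=40,seed=0,q0=None,margin=.05):
    rng=np.random.default_rng(seed);out=[]
    f=lambda q:(lambda x:np.r_[(x[0]-p)*10,(R.from_matrix(Rm).inv()*x[1]).as_rotvec()*2])(fk(q,P,sg))
    l,u=lo+margin,hi-margin
    for i in range(n):
        s=np.clip(q0,l+1e-3,u-1e-3) if (q0 is not None and i==0) else rng.uniform(l,u)
        r=least_squares(f,s,bounds=(l,u))
        if r.cost<1e-6: out.append(r.x)
        elif i==0 and q0 is not None: print('from q0 cost',r.cost)
    return out
def model(): d=json.load(open('kin.json')); return d['P'],d['sg']
E
cat > data.json <<'E'
[[[1.3575,0.50835,-0.23752,1.50113,0.1257,1.14889,-0.15479],[0.19567,-0.59308,0.24142],[-3.10002,-0.49841,0.0005]],
[[0.57,0.05,-0.62,1.85,-0.03,1.06,-1.33],[0.4491,0.0031,0.3604],[-3.066,-0.419,-0.307]],
[[1.02,-0.24,-1.43,2.48,-1.52,0.18,-0.3],[0.3843,0.209,0.2516],[-2.797,-0.409,-0.959]]]
E
cat > fit.py <<'E'
from kin import *
D=json.load(open('data.json')); best=None
for sg in itertools.product([1,-1],repeat=4):
    sg=list(sg)+[1]
    f=lambda P:np.concatenate([np.r_[(fk(q,P,sg)[0]-p)*5,(R.from_rotvec(o).inv()*fk(q,P,sg)[1]).as_rotvec()] for q,p,o in D]+[np.array(P[[7,8,4]])*.02])
    for o1 in (-3,-1.5,0,1.5):
      for o7 in(-3,-1.5,0,1.5):
        r=least_squares(f,[o1,o7,.3,.35,0,.35,.25,0,0],max_nfev=60)
        if best is None or r.cost<best[0]: best=(r.cost,r.x.tolist(),sg)
print(best); json.dump({'P':best[1],'sg':best[2]},open('kin.json','w'))
for q,p,o in D: x=fk(q,*best[1:]); print(x[0]-p,(R.from_rotvec(o).inv()*x[1]).as_rotvec())
E
python3 fit.py
```

```text
(np.float64(0.0003026577936725019), [-0.035111971982029457, 1.5435440810915295, 0.22581241375553882, 0.5785137841478941, 0.006876452674690811, 0.36321427505498377, 0.3395862631455467, 0.010831254674636207, -0.003069147682504024], [-1, -1, -1, -1, 1])
[-0.00024889 -0.00048678  0.00038828] [-1.99955368e-06  6.46657683e-05  7.86488993e-03]
[ 0.00032816  0.00196097 -0.00123679] [-0.00031882 -0.00143734  0.00420907]
[-0.00032522 -0.0006562   0.00084851] [-0.01381014  0.00269854 -0.01207396]
```

```bash
python3 - <<'E'
from h import *
from kin import *
P,sg=model()
H=np.array([.455,.3122,.0875])
F=np.diag([-1,-1,1.])
q3=[1.02,-.24,-1.43,2.48,-1.52,.18,-.3]
for th in (0,10,20,30,40,55,70,90):
  for fl in(0,1):
    N=tool(UY,np.radians(th)); N=N@F if fl else N
    res=[]
    for back in(0,.08,.15):
        s=ik(H-back*ux-.012*N[:,2],N,P,sg,n=14); 
        s=[(x,np.min(np.minimum(x-lo,hi-x))) for x in s]; res.append((len(s),max([m for _,m in s],default=0),max(s,key=lambda a:a[1])[0].round(2).tolist() if s else None))
    print(th,fl,[(r[0],round(r[1],2)) for r in res],res[1][2],res[2][2])
E
```

```text
0 0 [(7, np.float64(0.58)), (7, np.float64(0.41)), (7, np.float64(0.25))] [-1.09, 0.52, 0.6, 2.09, -0.48, 0.66, -1.46] [-1.22, 0.47, 0.68, 2.25, -0.54, 0.58, -1.43]
0 1 [(4, np.float64(0.6)), (4, np.float64(0.41)), (3, np.float64(0.25))] [-1.12, 0.53, 0.65, 2.09, -0.52, 0.68, 1.73] [-0.08, 0.6, -1.08, 2.25, 0.81, 0.76, 0.12]
10 0 [(7, np.float64(0.4)), (7, np.float64(0.23)), (7, np.float64(0.11))] [-1.17, 0.47, 0.63, 2.24, -0.59, 0.4, -1.39] [-1.31, 0.42, 0.69, 2.39, -0.66, 0.32, -1.36]
10 1 [(4, np.float64(0.42)), (3, np.float64(0.27)), (3, np.float64(0.12))] [-0.1, 0.61, -1.04, 2.23, 1.07, 0.73, -0.05] [-0.16, 0.52, -1.03, 2.38, 1.1, 0.64, -0.22]
20 0 [(9, np.float64(0.1)), (5, np.float64(0.12)), (0, 0)] [-0.23, 0.53, -0.9, 2.38, 1.44, 0.63, 2.68] None
20 1 [(3, np.float64(0.3)), (3, np.float64(0.12)), (0, 0)] [-0.2, 0.56, -0.96, 2.38, 1.44, 0.68, -0.47] None
30 0 [(2, np.float64(0.08)), (0, 0), (0, 0)] None None
30 1 [(2, np.float64(0.14)), (0, 0), (0, 0)] None None
40 0 [(0, 0), (0, 0), (0, 0)] None None
40 1 [(0, 0), (0, 0), (0, 0)] None None
55 0 [(0, 0), (0, 0), (0, 0)] None None
55 1 [(0, 0), (0, 0), (0, 0)] None None
70 0 [(0, 0), (0, 0), (0, 0)] None None
70 1 [(0, 0), (0, 0), (0, 0)] None None
90 0 [(0, 0), (0, 0), (0, 0)] None None
90 1 [(0, 0), (0, 0), (0, 0)] None None
```

```bash
cat >> kin.py <<'E'
def err(q,p,Rm,P,sg):
    x=fk(q,P,sg); return np.r_[p-x[0],.3*(R.from_matrix(Rm)*x[1].inv()).as_rotvec()]
def track(q,p,Rm,P,sg,n=40):
    """go from q's pose to (p,Rm) by interpolated damped least squares with clamped joints"""
    from scipy.spatial.transform import Slerp
    q=np.array(q,float); p0,R0=fk(q,P,sg); dr=(R.from_matrix(Rm)*R0.inv()).as_rotvec()
    for k in range(1,n+1):
        pt=p0+(p-p0)*k/n; Rt=(R.from_rotvec(dr*k/n)*R0).as_matrix(); free=np.ones(7,bool)
        for _ in range(6):
            e=err(q,pt,Rt,P,sg); J=np.array([(err(q,pt,Rt,P,sg)-err(q+1e-5*np.eye(7)[i],pt,Rt,P,sg))/1e-5 for i in range(7)]).T
            J[:,((q<=lo+.003)|(q>=hi-.003))&~free]=0
            dq=J.T@np.linalg.solve(J@J.T+1e-6*np.eye(6),e); qn=q+np.clip(dq,-.1,.1); free=(qn>lo)&(qn<hi); q=np.clip(qn,lo+.002,hi-.002)
    e=err(q,p,Rm,P,sg); return q,np.linalg.norm(e[:3])*1000,np.linalg.norm(e[3:])/.3
E
python3 - <<'E'
from h import *
from kin import *
P,sg=model(); F=np.diag([-1,-1,1.]); H=np.array([.455,.3122,.0875])
def run(name,q,wps):
    print(name)
    for p,N in wps:
        q,a,b=track(q,np.array(p),N,P,sg); print('  ',np.round(q,2).tolist(),round(a,1),round(b,3))
q2=[0.57,0.05,-0.62,1.85,-0.03,1.06,-1.33]; q3=[1.02,-.24,-1.43,2.48,-1.52,.18,-.3]
run('repro',q2,[([.38,.2,.22],tool(UY,.698))])
for th in(10,15):
    N=tool(UY,np.radians(th)); e=[(H-b*ux-.012*N[:,2]+[0,0,c],N) for b,c in((.03,.15),(.02,0),(0,0),(.08,0),(.11,0),(.15,0))]
    run(f'A{th} from q3',q3,e)
    run(f'B{th} via far',q3,[([.5,.1,.35],tool(UY,0))]+e)
    for sgn in(1,-1):
        mid=([.5,.1,.35],tool(UY+sgn*np.pi/2,0)); f=[(p,M@F) for p,M in e]
        run(f'C{th} {sgn}',q3,[([.5,.1,.35],tool(UY,0)),mid]+f)
E
```

```text
repro
   [-1.47, -0.01, 0.86, 2.5, 1.13, 0.17, -2.89] 20.5 0.14
A10 from q3
   [1.05, -0.24, -1.43, 2.15, -0.39, 0.67, -1.54] 105.2 0.229
   [1.05, -0.24, -1.43, 2.27, -0.64, 0.49, -1.22] 196.7 0.322
   [1.1, -0.24, -1.43, 2.32, -0.62, 0.49, -1.23] 207.7 0.27
   [1.12, -0.24, -1.43, 2.41, -0.55, 0.46, -1.35] 182.3 0.25
   [1.17, -0.24, -1.43, 2.48, -0.51, 0.44, -1.42] 190.1 0.297
   [-0.56, 0.37, -0.37, 2.39, 0.74, 0.34, -2.89] 0.0 0.0
B10 via far
   [1.47, -0.24, -1.43, 1.88, -0.33, 1.08, -1.16] 76.4 0.242
   [1.4, -0.24, -1.43, 2.09, -0.27, 0.74, -1.68] 245.5 0.516
   [1.37, -0.24, -1.43, 2.36, -0.46, 0.44, -1.41] 282.5 0.463
   [1.35, -0.24, -1.43, 2.39, -0.48, 0.45, -1.41] 284.6 0.444
   [1.32, -0.24, -1.43, 2.47, -0.46, 0.42, -1.48] 250.1 0.456
   [-0.43, 0.42, -0.5, 2.3, 0.78, 0.42, -2.88] 0.0 0.0
   [-0.56, 0.37, -0.37, 2.39, 0.74, 0.34, -2.89] 0.0 0.0
C10 1
   [1.47, -0.24, -1.43, 1.88, -0.33, 1.08, -1.16] 76.4 0.242
   [1.63, -0.24, -1.43, 1.88, -0.3, 1.11, 0.36] 117.1 0.291
   [1.47, -0.24, -1.43, 2.13, -0.25, 0.73, 1.42] 278.9 0.611
   [1.44, -0.24, -1.43, 2.39, -0.41, 0.4
[... 1824 characters left out ...]
, 2.45, -0.51, 0.37, 1.74] 289.8 0.447
   [-0.31, 0.47, -0.69, 2.31, 1.14, 0.49, -0.1] 0.0 0.0
   [-0.35, 0.44, -0.68, 2.37, 1.18, 0.47, -0.19] 0.0 0.0
   [-0.42, 0.4, -0.66, 2.46, 1.24, 0.44, -0.33] 0.0 0.0
C15 -1
   [1.47, -0.24, -1.43, 1.88, -0.33, 1.08, -1.16] 76.4 0.242
   [1.47, -0.24, -1.43, 1.88, -0.33, 1.08, -2.73] 76.0 0.244
   [1.53, -0.24, -1.43, 2.26, -1.23, 0.83, -2.89] 131.6 0.779
   [1.46, -0.24, -1.43, 2.44, -1.43, 0.4, -2.89] 265.4 0.51
   [1.42, -0.24, -1.43, 2.5, -1.44, 0.29, -2.89] 277.3 0.466
   [1.02, -0.24, -1.43, 2.5, -1.49, 0.17, -2.89] 172.4 0.709
   [0.88, -0.24, -1.43, 2.5, -1.52, 0.17, -2.89] 149.8 0.8
   [0.83, -0.24, -1.43, 2.5, -1.52, 0.17, -2.89] 148.3 0.846
```

```bash
cat >> kin.py <<'E'
from scipy.optimize import lsq_linear
def track(q,p,Rm,P,sg,n=25):
    q=np.clip(np.array(q,float),lo+.003,hi-.003); p0,R0=fk(q,P,sg); dr=(R.from_matrix(Rm)*R0.inv()).as_rotvec()
    for k in range(1,n+4):
        t=min(1,k/n); pt=p0+(p-p0)*t; Rt=(R.from_rotvec(dr*t)*R0).as_matrix()
        for _ in range(2):
            e=err(q,pt,Rt,P,sg); J=np.array([(e-err(q+1e-5*np.eye(7)[i],pt,Rt,P,sg))/1e-5 for i in range(7)]).T
            r=lsq_linear(np.vstack([J,.01*np.eye(7)]),np.r_[e,np.zeros(7)],bounds=(np.maximum(lo+.002-q,-.2),np.minimum(hi-.002-q,.2))); q=q+r.x
    e=err(q,p,Rm,P,sg); return q,np.linalg.norm(e[:3])*1000,np.linalg.norm(e[3:])/.3
E
cat > plan.py <<'E'
from h import *
from kin import *
P,sg=model(); F=np.diag([-1,-1,1.]); H=np.array([.455,.3122,.0875])
def run(name,q,wps):
    print(name)
    for p,N in wps:
        q,a,b=track(q,np.array(p),N,P,sg); print('  ',np.round(q,2).tolist(),round(a,1),round(b,3))
    return q
E
python3 - <<'E'
from plan import *
q2=[0.57,0.05,-0.62,1.85,-0.03,1.06,-1.33]; q3=[1.02,-.24,-1.43,2.48,-1.52,.18,-.3]
run('repro',q2,[([.38,.2,.22],tool(UY,.698)),([.38,.28,.19],tool(UY,.698))])
N=tool(UY,np.radians(15)); e=[(H-b*ux-.012*N[:,2]+[0,0,c],N) for b,c in((.03,.15),(.02,0),(0,0),(.08,0),(.11,0),(.15,0))]
far=[([.45,0,.4],tool(UY,0)),([.65,0,.4],tool(UY,0)),([.6,.3,.4],tool(UY,0))]
run('D',q3,far+e)
f=[(p,M@F) for p,M in e]
run('E',q3,far+[([.6,.3,.4],tool(UY+np.pi/2,0)),([.6,.3,.4],tool(UY+np.pi,0))]+f)
run('E-',q3,far+[([.6,.3,.4],tool(UY-np.pi/2,0)),([.6,.3,.4],tool(UY-np.pi,0))]+f)
E
```

```text
repro
   [0.78, -0.07, -1.43, 2.47, 0.98, 0.17, -2.89] 27.4 0.077
   [0.66, -0.1, -1.43, 2.45, 0.87, 0.17, -2.89] 78.0 0.089
D
   [1.7, -0.24, -1.43, 1.74, -0.28, 1.31, -0.98] 38.1 0.136
   [1.7, -0.24, -1.43, 1.76, -0.4, 1.02, -0.93] 144.7 0.435
   [1.29, -0.24, -1.43, 1.75, -0.5, 1.02, -1.29] 155.9 0.476
   [0.97, -0.24, -1.43, 2.15, -0.41, 0.62, -1.5] 87.0 0.177
   [1.07, -0.24, -1.43, 2.35, -0.77, 0.52, -1.05] 189.0 0.213
   [1.08, -0.24, -1.43, 2.33, -0.77, 0.52, -1.04] 200.6 0.224
   [1.01, -0.24, -1.43, 2.4, -0.74, 0.48, -1.11] 155.4 0.179
   [0.94, -0.24, -1.43, 2.45, -0.7, 0.43, -1.2] 139.1 0.153
   [0.84, -0.24, -1.43, 2.5, -0.62, 0.38, -1.37] 119.8 0.124
E
   [1.7, -0.24, -1.43, 1.74, -0.28, 1.31, -0.98] 38.1 0.136
   [1.7, -0.24, -1.43, 1.76, -0.4, 1.02, -0.93] 144.7 0.435
   [1.29, -0.24, -1.43, 1.75, -0.5, 1.02, -1.29] 155.9 0.476
   [1.17, -0.24, -1.43, 1.76, -0.34, 0.95, 0.09] 155.1 0.479
   [1.17, -0.24, -1.43, 1.76, -0.35, 0.95, 1.66] 154.9 0.479
   [0.97, -0.24, -1.43, 2.15, -0.41, 0.62, 1.64] 87.0 0.177
   [1.07, -0.24, -1.43, 2.35, -0.77, 0.52, 2.1] 189.0 0.214
 
[... 208 characters left out ...]
-0.62, 0.38, 1.78] 119.8 0.124
E-
   [1.7, -0.24, -1.43, 1.74, -0.28, 1.31, -0.98] 38.1 0.136
   [1.7, -0.24, -1.43, 1.76, -0.4, 1.02, -0.93] 144.7 0.435
   [1.29, -0.24, -1.43, 1.75, -0.5, 1.02, -1.29] 155.9 0.476
   [1.26, -0.24, -1.43, 1.77, -0.45, 0.99, -2.89] 156.5 0.469
   [1.36, -0.24, -1.43, 2.27, -1.52, 0.49, -2.89] 157.0 0.947
   [1.36, -0.24, -1.43, 2.5, -1.52, 0.59, -2.89] 116.4 0.56
   [1.31, -0.24, -1.43, 2.5, -1.52, 0.51, -2.89] 193.4 0.556
   [1.31, -0.24, -1.43, 2.5, -1.52, 0.5, -2.89] 203.2 0.552
   [1.29, -0.24, -1.43, 2.5, -1.52, 0.5, -2.89] 173.7 0.568
   [1.28, -0.24, -1.43, 2.5, -1.52, 0.5, -2.89] 170.6 0.575
   [1.46, -0.24, -1.43, 2.5, -1.32, 0.68, -2.89] 172.4 0.583
```

```bash
python3 - <<'E'
from plan import *
q3=[1.02,-.24,-1.43,2.48,-1.52,.18,-.3]
N=tool(UY,np.radians(15)); e=[(H-b*ux-.012*N[:,2]+[0,0,c],N) for b,c in((.03,.15),(.02,0),(0,0),(.08,0),(.11,0),(.15,0))]
run('A',q3,[([.45,0,.36],tool(UY,.2))])
run('B',q3,[([.35,-.3,.35],tool(-.5,0)),([.4,-.5,.35],tool(-.8,0)),([.65,-.2,.35],tool(-.3,0)),([.65,.2,.4],tool(.2,0)),([.55,.4,.4],tool(.3,0))]+e)
q2=[0.57,0.05,-0.62,1.85,-0.03,1.06,-1.33]
run('C',q2,[([.6,-.3,.35],tool(-.4,0)),([.65,0,.35],tool(0,0)),([.65,.2,.4],tool(.2,0)),([.55,.4,.4],tool(.3,0))]+e)
E
```

```text
A
   [1.72, -0.24, -1.43, 1.88, -0.4, 1.1, -0.88] 16.1 0.051
B
   [1.18, 0.2, -0.66, 1.7, 0.13, 1.28, -1.57] 0.0 0.0
   [1.14, 0.51, -0.52, 1.24, 0.25, 1.46, -1.72] 0.0 0.0
   [0.56, 0.6, -0.65, 1.1, 0.35, 1.54, -1.87] 0.0 0.0
   [-0.02, 0.62, -0.76, 0.97, 0.41, 1.69, -1.99] 0.0 0.0
   [-0.35, 0.62, -0.77, 0.97, 0.42, 1.69, -2.22] 0.0 0.0
   [-0.15, 0.29, -0.78, 1.98, 0.49, 0.79, -2.5] 0.0 0.0
   [-0.41, 0.49, -0.45, 2.18, 0.89, 0.42, -2.89] 0.0 0.0
   [-0.39, 0.51, -0.47, 2.13, 0.87, 0.45, -2.84] 0.0 0.0
   [-0.62, 0.4, -0.22, 2.31, 0.83, 0.29, -2.89] 0.0 0.0
   [-0.75, 0.37, -0.09, 2.38, 0.8, 0.23, -2.89] 0.0 0.0
   [-0.91, 0.34, 0.06, 2.46, 0.75, 0.17, -2.89] 0.7 0.003
C
   [0.6, 0.55, -0.35, 1.14, 0.18, 1.49, -1.68] 0.0 0.0
   [0.21, 0.52, -0.47, 1.21, 0.23, 1.47, -1.8] 0.0 0.0
   [-0.11, 0.58, -0.52, 0.97, 0.28, 1.65, -1.9] 0.0 0.0
   [-0.43, 0.58, -0.55, 0.97, 0.29, 1.66, -2.14] 0.0 0.0
   [-0.32, 0.25, -0.53, 1.98, 0.38, 0.75, -2.37] 0.0 0.0
   [-0.54, 0.46, -0.26, 2.18, 0.71, 0.35, -2.71] 0.0 0.0
   [-0.51, 0.48, -0.28, 2.13, 0.7, 0.38, -2.67] 0.0 0.0
   [-0.66, 0.4, -0.17, 2.31, 0.77, 0.27, -2.83] 0.0 0.0
   [-0.75, 0.37, -0.09, 2.38, 0.8, 0.23, -2.89] 0.0 0.0
   [-0.91, 0.34, 0.06, 2.46, 0.75, 0.17, -2.89] 0.7 0.003
```

```bash
python3 - <<'E'
from plan import *
q3=[1.02,-.24,-1.43,2.48,-1.52,.18,-.3]
def Tf(y,t): return tool(y,t)@F
N=Tf(UY,np.radians(15)); e=[(H-b*ux-.012*N[:,2]+[0,0,c],N) for b,c in((.03,.15),(.02,0),(0,0),(.08,0),(.11,0),(.15,0))]
pre=[([.35,-.3,.35],tool(-.5,0)),([.5,-.4,.35],tool(-.3,0)),([.65,-.2,.35],tool(1.2,0)),([.65,.2,.4],tool(2.6,0)),([.5,.3,.4],Tf(UY,0))]
q=run('flip',q3,pre+e)
HY=np.radians(24); D=np.array([-.497*np.cos(HY),-.497*np.sin(HY),.868]); E_=np.array([-.868*np.cos(HY),-.868*np.sin(HY),-.497])
root=np.array([.5516,.3529,.197]); G=root+.0665*E_+.015*D  # TCP at tips 4mm over plate
Nt=Tf(HY,np.radians(29.8))
up=H-.2*ux+[0,0,.25]
floor=H-.15*ux+.121*ux+.02*uy-[0,0,.0215]
pl=floor+(-.035-.0435)*ux+.018*uy+[0,0,.015]
q=run('tape',q,[(H-.13*ux+[0,0,.2],Tf(UY,.1)),(G+.12*D,Nt),(G,Nt),(G+.06*D,Nt),(G+.1*D+[-.1,0,0],Nt),(pl+[0,0,.12],Tf(UY,0)),(pl,Tf(UY,0)),(pl+[0,0,.15],Tf(UY,0))])
m=np.array([.4215,.042,.012]); ym=np.arctan2(.985,.175)
for k in(0,1):
  for s in(0,1):
    Nm=tool(ym-np.pi/2+k*0,0); Nm=Nm@F if s else Nm
    mp=floor-.036*ux-.072*uy+[0,0,.012]
    # marker rotation by unit x - marker dir: -65deg or +115
    dy=(UY-ym) + (np.pi if k else 0)
    Np=tool(ym-np.pi/2+dy,0); Np=Np@F if s else Np
    run(f'marker {k}{s}',q,[(m+[0,0,.2],Nm),(m,Nm),(m+[0,0,.2],Nm),(mp+[0,0,.15],Np),(mp,Np)])
E
```

```text
flip
   [1.18, 0.2, -0.66, 1.7, 0.13, 1.28, -1.57] 0.0 0.0
   [0.98, 0.53, -0.66, 1.24, 0.32, 1.47, -1.5] 0.0 0.0
   [0.69, 0.69, -1.0, 1.1, 0.57, 1.62, -0.53] 0.0 0.0
   [0.11, 0.75, -1.26, 0.96, 0.74, 1.82, 0.2] 0.0 0.0
   [0.07, 0.65, -1.43, 1.28, 0.65, 1.71, 0.63] 0.0 0.0
   [0.15, 0.52, -1.38, 1.97, 0.85, 1.05, 0.24] 0.0 0.0
   [-0.06, 0.69, -1.1, 2.17, 1.23, 0.83, -0.12] 0.0 0.0
   [-0.05, 0.71, -1.1, 2.13, 1.22, 0.84, -0.07] 0.0 0.0
   [-0.09, 0.63, -1.12, 2.31, 1.27, 0.78, -0.29] 0.0 0.0
   [-0.12, 0.6, -1.12, 2.37, 1.29, 0.76, -0.37] 0.0 0.0
   [-0.16, 0.56, -1.14, 2.45, 1.31, 0.74, -0.5] 0.0 0.0
tape
   [0.25, 0.36, -1.43, 1.96, 0.48, 1.11, 0.47] 0.0 0.0
   [0.26, 0.29, -1.29, 2.12, 0.93, 0.66, 0.36] 0.0 0.0
   [-0.04, 0.5, -0.97, 2.17, 1.4, 0.61, -0.05] 0.0 0.0
   [0.07, 0.39, -1.1, 2.16, 1.17, 0.62, 0.15] 0.0 0.0
   [0.21, 0.14, -1.32, 2.27, 0.89, 0.57, 0.22] 0.0 0.0
   [-0.03, 0.55, -1.23, 1.97, 0.6, 1.06, 0.32] 0.0 0.0
   [-0.17, 0.69, -1.02, 2.13, 0.85, 0.81, 0.1] 0.0 0.0
   [0.0, 0.52, -1.27, 1.92, 0.56, 1.12, 0.36] 0.0 0.0
marker 00
   [0.52, 0.61, -1.43, 2.26, 0.99,
[... 408 characters left out ...]
.56] 0.0 0.0
   [0.01, 0.38, -0.85, 1.91, 0.34, 1.0, -0.72] 0.0 0.0
   [-0.15, 0.57, -0.66, 2.12, 0.6, 0.63, -0.95] 0.0 0.0
marker 10
   [0.52, 0.61, -1.43, 2.26, 0.99, 1.05, 2.89] 63.9 0.25
   [0.56, 1.08, -1.43, 2.31, 1.28, 1.15, 2.89] 1.2 0.006
   [0.52, 0.61, -1.43, 2.26, 0.99, 1.05, 2.89] 63.9 0.25
   [-0.7, 0.95, -1.43, 2.5, 1.23, 1.7, 2.89] 180.6 0.92
   [-0.66, 1.25, -1.43, 2.5, 1.34, 1.81, 2.89] 145.7 0.81
marker 11
   [0.71, 0.48, -1.29, 2.05, 0.54, 1.02, 0.55] 0.0 0.0
   [0.37, 0.73, -0.82, 2.31, 1.11, 0.58, 0.06] 0.0 0.0
   [0.71, 0.47, -1.28, 2.05, 0.54, 1.02, 0.56] 0.0 0.0
   [0.24, 0.64, -1.43, 1.91, 0.68, 1.22, 1.99] 0.0 0.0
   [0.1, 0.8, -1.2, 2.12, 0.96, 0.94, 1.75] 0.0 0.0
```

```bash
python3 - <<'E'
from h import *
go((np.array([.35,-.3,.35]),tool(-.5,0)),(np.array([.5,-.4,.35]),tool(-.3,0)),(np.array([.65,-.2,.35]),tool(1.2,0)))
E
```

```text
[-6.89, 46.86, -21.68, -0.327, -0.608, 0.76] rows 8.3
[2.43, 60.95, -15.39, -0.261, -0.63, 0.568] rows 2.9
[17.87, 46.54, -2.02, 0.243, -0.652, -0.874] rows 8.0
```

>>> move_arm:
  rows:
    - [-6.9,46.9,-21.7,-0.327,-0.608,0.76,-1]
    - [-6.9,46.9,-21.7,-0.327,-0.608,0.76,-1]
    - [-6.9,46.9,-21.7,-0.327,-0.608,0.76,-1]
    - [-6.9,46.9,-21.7,-0.327,-0.608,0.76,-1]
    - [-6.9,46.9,-21.7,-0.327,-0.608,0.76,-1]
    - [-6.9,46.9,-21.7,-0.327,-0.608,0.76,-1]
    - [-6.9,46.9,-21.7,-0.327,-0.608,0.76,-1]
    - [-6.9,46.9,-21.7,-0.327,-0.608,0.76,-1]
    - [-6.9,46.9,-21.7,-0.327,-0.608,0.76,-1]
    - [2.4,61,-15.4,-0.261,-0.63,0.568,-1]
    - [2.4,61,-15.4,-0.261,-0.63,0.568,-1]
    - [2.4,61,-15.4,-0.261,-0.63,0.568,-1]

```text
t: 4.2
eef_pos: [0.4751, -0.3652, 0.3485]
orientation: [-3.105, 0.471, -0.004]
ft_force: [0.3, -0.5, 0.6]
finger_gap: 0.999
grip_force: 0.0
```

```bash
python3 - <<'E'
from h import *
st()
go((np.array([.5,-.4,.35]),tool(-.3,0)),(np.array([.65,-.2,.35]),tool(1.2,0)),(np.array([.65,.1,.38]),tool(2.2,0)))
E
```

```text
t 4.2 p [ 0.4751 -0.3652  0.3485] z [ 0.002  0.    -1.   ] y [-0.297 -0.955 -0.001] F [ 0.3 -0.5  0.6] gap 0.999 grip 0.0 q [ 1.19  0.54 -1.02  1.37  0.45  1.48 -1.68]
[3.41, 2.58, -0.14, -0.001, -0.002, -0.001] rows 0.7
[11.8, -20.97, -0.1, 0.001, -0.002, -1.501] rows 8.0
[2.9, -49.62, -3.1, 0.002, -0.002, -2.501] rows 5.3
```

>>> move_arm:
  rows:
    - [11.8,-21,0,0,0,-1.5,-1]
    - [11.8,-21,0,0,0,-1.5,-1]
    - [11.8,-21,0,0,0,-1.5,-1]
    - [11.8,-21,0,0,0,-1.5,-1]
    - [11.8,-21,0,0,0,-1.5,-1]
    - [11.8,-21,0,0,0,-1.5,-1]
    - [11.8,-21,0,0,0,-1.5,-1]
    - [2.9,-49.6,-3.1,0,0,-2.5,-1]
    - [2.9,-49.6,-3.1,0,0,-2.5,-1]
    - [2.9,-49.6,-3.1,0,0,-2.5,-1]
    - [2.9,-49.6,-3.1,0,0,-2.5,-1]
    - [2.9,-49.6,-3.1,0,0,-2.5,-1]

```text
t: 5.7
eef_pos: [0.646, 0.1057, 0.3797]
orientation: [1.753, 2.606, 0.001]
ft_force: [0.5, -0.4, -0.4]
finger_gap: 1.001
grip_force: 0.0
```

```bash
python3 - <<'E'
from h import *
F=np.diag([-1,-1,1.])
st()
N=tool(UY,np.radians(15))@F
H=np.array([.455,.3122,.0875])
go((np.array([.55,.25,.40]),tool(UY+np.pi,0)),(np.array([.40,.297,.24]),N))
from kin import *
P,sg=model(); p,M,s=pose(); x=fk(s['qpos'],P,sg); print(x[0]-p)
E
```

```text
t 5.7 p [0.646  0.1057 0.3797] z [ 0.001  0.    -1.   ] y [0.926 0.377 0.001] F [ 0.5 -0.4 -0.4] gap 1.001 grip 0.0 q [ 0.37  0.74 -1.37  1.14  0.74  1.76 -0.38]
[16.99, -3.45, -2.04, 0.001, 0.001, -1.451] rows 7.8
[27.0, -15.59, 13.95, -0.189, -0.213, -1.442] rows 3.6
[-0.00590026 -0.020092    0.00178093]
```

>>> move_arm:
  rows:
    - [17,-3.5,-2,0,0,-1.45,-1]
    - [17,-3.5,-2,0,0,-1.45,-1]
    - [17,-3.5,-2,0,0,-1.45,-1]
    - [17,-3.5,-2,0,0,-1.45,-1]
    - [17,-3.5,-2,0,0,-1.45,-1]
    - [17,-3.5,-2,0,0,-1.45,-1]
    - [17,-3.5,-2,0,0,-1.45,-1]
    - [17,-3.5,-2,0,0,-1.45,-1]
    - [27,-15.6,14,-0.189,-0.213,-1.442,-1]
    - [27,-15.6,14,-0.189,-0.213,-1.442,-1]
    - [27,-15.6,14,-0.189,-0.213,-1.442,-1]
    - [27,-15.6,14,-0.189,-0.213,-1.442,-1]

```text
t: 7.2
eef_pos: [0.3997, 0.2945, 0.2379]
orientation: [-0.37, 2.857, 0.048]
ft_force: [1.9, 0.7, -0.5]
finger_gap: 1.0
grip_force: 0.0
```

```bash
python3 - <<'E'
from h import *
import json
st()
p,M,s=pose()
D=json.load(open('data.json'))
D+=[[[1.19,.54,-1.02,1.37,.45,1.48,-1.68],[.4751,-.3652,.3485],[-3.105,.471,-.004]],[[.37,.74,-1.37,1.14,.74,1.76,-.38],[.646,.1057,.3797],[1.753,2.606,.001]],[s['qpos'].tolist(),p.tolist(),s['orientation'].tolist()]]
json.dump(D,open('data.json','w'))
d=snap('wrist','wrist2')
for P in ([.455,.3122,.0875],[.5277,.3423,.1965]): print(proj(d,P))
E
python3 fit.py
```

```text
t 7.2 p [0.3997 0.2945 0.2379] z [ 0.251  0.066 -0.966] y [-0.255  0.967 -0.   ] F [ 1.9  0.7 -0.5] gap 1.0 grip 0.0 q [ 0.17  0.42 -1.32  2.03  0.76  0.95  0.3 ]
[280.86275566 208.53931608]
[293.97840764 359.91050486]
(np.float64(0.004065174443894783), [-0.0331389451320491, 1.5405936523084462, 0.22202428383028774, 0.5671386687422378, 0.017378572838218427, 0.3666571413093647, 0.3180385482813158, 0.010672580863822926, 0.004457396959598853], [-1, -1, -1, -1, 1])
[ 0.00396231 -0.0029022  -0.00503362] [-2.10841318e-06  6.11327535e-05  2.94143746e-03]
[ 0.00703366  0.00267829 -0.00390416] [ 7.43808746e-05 -1.44732092e-03 -6.75214480e-04]
[-0.00292316  0.00387034 -0.00137196] [-0.01258844  0.00258234 -0.01656753]
[-0.00054137 -0.00196224 -0.00113774] [ 0.00395294 -0.00471067  0.00688209]
[-0.00654037 -0.00513913  0.00464942] [ 0.00201069 -0.00254287  0.00561614]
[-0.00130003 -0.00284615  0.00679807] [0.00859119 0.00013884 0.00180307]
```

View pics/wrist2.png

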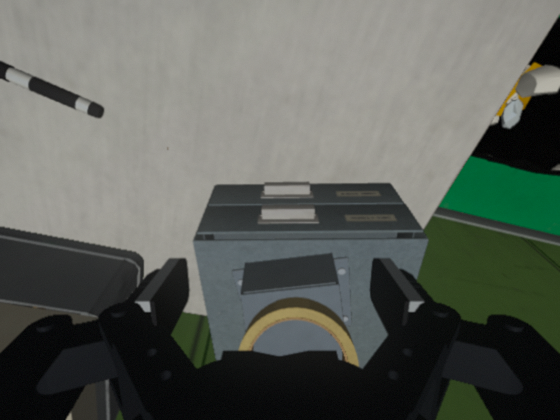

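The wrist view shows the upper cup pull at about columns 259–318, rows 208–222, with the plate's front edge at row 236 (corners at 197 and 426). I'll measure it numerically.

```bash
python3 - <<'E'
from h import *
d=load('wrist2'); g=d['pixels'].mean(2)
print(g[196:246:1,288].round().astype(int).tolist())
print(g[215,250:326].round().astype(int).tolist())
print(g[211,250:326].round().astype(int).tolist())
L,Rr=onz(d,(196,236),.118),onz(d,(426,236),.118); print(L,Rr,np.linalg.norm(L-Rr))
def loc(p): # unit coords relative to front mid of plate
    o=np.array([.464,.3376,0]); return np.array([(p-o)@ux,(p-o)@uy,p[2]])
print(loc(L),loc(Rr),np.degrees(np.arctan2(*-(Rr-L)[:2]*[1,-1])))
for u,v,z in[(258.5,222,.0925),(318,222,.0925),(260,212,.0925),(316,212,.0925),(288,222,.0925),(288,212,.0925),(288,208,.0825)]: print((u,v,z),onz(d,(u,v),z).round(4),loc(onz(d,(u,v),z)).round(4))
E
```

```text
[88, 107, 83, 61, 59, 59, 63, 69, 72, 70, 69, 73, 93, 126, 146, 148, 148, 149, 149, 148, 149, 151, 141, 105, 82, 89, 107, 85, 63, 55, 56, 57, 57, 57, 67, 90, 101, 92, 86, 85, 87, 83, 76, 75, 89, 100, 103, 101, 102, 101]
[50, 48, 51, 52, 50, 51, 50, 51, 58, 71, 93, 121, 140, 149, 149, 148, 149, 149, 149, 151, 151, 151, 150, 151, 150, 150, 150, 150, 150, 150, 151, 151, 151, 150, 150, 150, 148, 149, 148, 148, 149, 148, 149, 150, 148, 148, 147, 148, 149, 149, 148, 147, 147, 148, 149, 147, 146, 145, 144, 143, 144, 142, 144, 135, 117, 91, 66, 58, 52, 49, 50, 49, 50, 49, 51, 48]
[49, 49, 50, 50, 47, 50, 48, 48, 50, 47, 59, 98, 142, 149, 149, 149, 150, 149, 149, 148, 150, 148, 149, 148, 148, 146, 147, 146, 148, 149, 147, 146, 146, 146, 147, 147, 148, 148, 148, 147, 149, 148, 148, 148, 147, 147, 147, 149, 149, 149, 148, 149, 145, 145, 144, 145, 143, 143, 143, 143, 143, 145, 145, 141, 115, 66, 47, 47, 49, 49, 48, 46, 49, 47, 47, 49]
[0.48577082 0.23914323 0.118     ] [0.43130007 0.44405009 0.118     ] 0.21202330375268488
[-0.00498088 -0.10071194  0.118     ] [-0.00345165  0.11130585  0.118     ] 14.88674834395435
(258.5, 222, 0.0925) [0.473  0.2939 0.0925] [-0.0028 -0.0445  0.0925]
(318, 222, 0.0925) [0.4578 0.3513 0.0925] [-0.0024  0.0149  0.0925]
(260, 212, 0.0925) [0.4611 0.2927 0.0925] [-0.0146 -0.0426  0.0925]
(316, 212, 0.0925) [0.4471 0.3456 0.0925] [-0.0142  0.0122  0.0925]
(288, 222, 0.0925) [0.4655 0.3224 0.0925] [-0.0026 -0.0151  0.0925]
(288, 212, 0.0925) [0.4541 0.3192 0.0925] [-0.0144 -0.0152  0.0925]
(288, 208, 0.0825) [0.4555 0.3198 0.0825] [-0.0129 -0.0149  0.0825]
```

```bash
cat >> h.py <<'E'
F=np.diag([-1,-1,1.])
def Tf(y,t): return tool(y,t)@F
H=np.array([.4562,.3197,.0875])
E
python3 - <<'E'
from h import *
N=Tf(UY,np.radians(15)); tip=H-.007*ux-[0,0,.011]; t=tip-.011*N[:,2]; print(t)
go((t-.035*ux+[0,0,.02],N),(t-.035*ux,N),(t,N))
E
```

```text
[0.44670199 0.31710164 0.08712518]
[0.87, 0.9, 12.76, -0.004, -0.007, -0.001] rows 2.1
[1.38, 0.91, 14.7, -0.004, -0.007, -0.001] rows 0.3
[-2.01, 0.92, 15.58, -0.004, -0.007, -0.001] rows 0.6
```

>>> move_arm:
  rows:
    - [0.9,0.9,12.7,0,0,0,-1]
    - [0.9,0.9,12.7,0,0,0,-1]
    - [0.9,0.9,12.7,0,0,0,-1]
    - [1.4,0.9,14.7,0,0,0,-1]
    - [1.4,0.9,14.7,0,0,0,-1]
    - [0.3,0.9,15.0,0,0,0,-1]
    - [-1,0.9,15.3,0,0,0,-1]
    - [-2,0.9,15.6,0,0,0,-1]
    - [-2,0.9,15.6,0,0,0,-1]

```text
t: 8.38
eef_pos: [0.456, 0.3181, 0.0933]
orientation: [-0.376, 2.859, 0.048]
ft_force: [-7.2, -0.9, 3.1]
finger_gap: 1.003
grip_force: 3.6
```

```bash
python3 - <<'E'
from h import *
st(); d=snap('wrist','wrist3'); print(proj(d,H)); s=snap('side','side3')
a=cv2.imread('pics/wrist3.png'); b=cv2.resize(cv2.imread('pics/side3.png')[200:340,180:366],(560,420))
cv2.imwrite('pics/c3.png',np.hstack([cv2.resize(a,(400,300)),cv2.resize(b,(400,300))]))
E
```

```text
t 8.375 p [0.456  0.3181 0.0933] z [ 0.248  0.066 -0.966] y [-0.259  0.966 -0.001] F [-7.2 -0.9  3.1] gap 1.003 grip 3.5869307443499565 q [-0.08  0.67 -1.01  2.09  1.15  0.79  0.01]
[279.50217286 263.40409592]
```

View pics/c3.png

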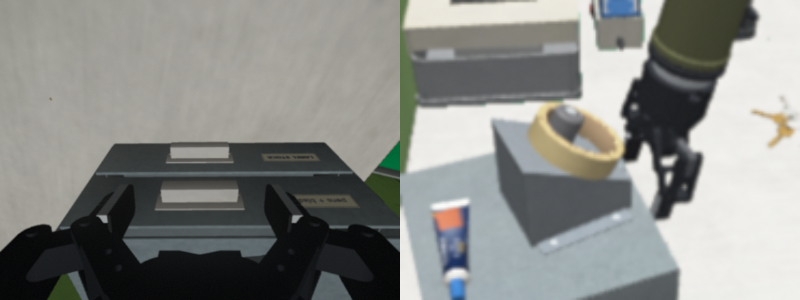

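The composite shows the cup pull centred between the fingers (wrist half, about (200,195)), and the fingers in front of the unit (side half). The tool is slightly too far forward and pressing at 7 N, so I'll re-sense and correct.

>>> move_arm:
  rows:
    - [0.5,0,-0.1,0,0,0,-1]
    - [0.5,0,-0.1,0,0,0,-1]

```text
t: 8.72
eef_pos: [0.4526, 0.3162, 0.0932]
orientation: [-0.374, 2.856, 0.046]
ft_force: [-0.5, -0.1, 0.1]
finger_gap: 0.998
grip_force: 0.0
```

```bash
python3 - <<'E'
from h import *
st()
N=Tf(UY,np.radians(15)); tip=H-.007*ux-[0,0,.011]; t=tip-.011*N[:,2]; print(t); go((t,N))
E
```

```text
t 8.725 p [0.4526 0.3162 0.0932] z [ 0.251  0.065 -0.966] y [-0.257  0.966 -0.002] F [-0.5 -0.1  0.1] gap 0.998 grip 0.0 q [-0.08  0.66 -1.01  2.1   1.15  0.79 -0.  ]
[0.44670199 0.31710164 0.08712518]
[0.69, 0.24, 0.44, -0.004, 0.001, -0.006] rows 0.1
```

>>> move_arm:
  rows:
    - [0.8,0.2,0.8,0,0,0,-1]
    - [0.8,0.2,0.8,0,0,0,-1]
    - [0.8,0.2,0.8,0,0,0,1]
    - [0.8,0.2,0.8,0,0,0,1]
    - [0.8,0.2,0.8,0,0,0,1]
    - [0.8,0.2,0.8,0,0,0,1]
    - [0.8,0.2,0.8,0,0,0,1]
  squeeze: 50

```text
t: 9.6
eef_pos: [0.4469, 0.3156, 0.0839]
orientation: [-0.372, 2.855, 0.043]
ft_force: [-2.4, -4.0, 9.2]
finger_gap: 0.563
grip_force: 49.6
```

```bash
python3 - <<'E'
from h import *
st()
p,M,s=pose()
go((p-.05*ux,Tf(UY,np.radians(15))),(p-.148*ux,Tf(UY,np.radians(12))))
E
```

```text
t 9.6 p [0.4469 0.3156 0.0839] z [ 0.253  0.063 -0.966] y [-0.256  0.967 -0.004] F [-2.4 -4.   9.2] gap 0.563 grip 49.57724153995514 q [-0.1   0.67 -0.99  2.12  1.19  0.78 -0.05]
[4.83, -0.04, -1.3, -0.006, 0.002, -0.007] rows 0.8
[14.29, -0.12, -3.85, -0.006, 0.054, -0.007] rows 1.6
```

>>> move_arm:
  rows:
    - [1.5,0,-0.4,0,0,0,1]
    - [3,0,-0.8,0,0,0,1]
    - [4.5,0,-1.2,0,0,0,1]
    - [6,0,-1.6,0,0,0,1]
    - [7.5,0,-2,0,0,0,1]
    - [9,0,-2.4,0,0,0,1]
    - [10.5,0,-2.8,0,0,0,1]
    - [12,0,-3.2,0,0,0,1]
    - [13.2,0,-3.55,0,0,0,1]
    - [14.2,0,-3.82,0,0,0,1]
    - [14.2,0,-3.82,0,0,0,1]
    - [14.2,0,-3.82,0,0,0,1]

```text
t: 11.1
eef_pos: [0.3056, 0.2768, 0.0839]
orientation: [-0.371, 2.854, 0.04]
ft_force: [1.0, -7.5, 12.1]
finger_gap: 0.565
grip_force: 50.6
```

```bash
python3 - <<'E'
from h import *
st()
p,M,s=pose(); print((p-np.array([.4469,.3156,.0839]))@ux)
d=snap('top','top4')
E
```

```text
t 11.1 p [0.3056 0.2768 0.0839] z [ 0.255  0.061 -0.965] y [-0.255  0.967 -0.006] F [ 1.  -7.5 12.1] gap 0.565 grip 50.646668672561646 q [-0.24  0.53 -1.03  2.43  1.29  0.69 -0.48]
-0.14653124439658113
```

>>> move_arm:
  rows:
    - [0,0,0,0,0,0,-1]
    - [0,0,0,0,0,0,-1]
    - [0,0,0,0,0,0,-1]
    - [0.2,0,-2,0,0,0,-1]
    - [0.2,0,-7,0,0,0,-1]
    - [0.2,0,-13,0,0,0,-1]
    - [0.2,0,-18,0,0,0,-1]
    - [0.2,0,-18,0,0,0,-1]

```text
t: 12.15
eef_pos: [0.2568, 0.2667, 0.2572]
orientation: [-0.375, 2.857, 0.046]
ft_force: [-0.6, -0.3, -0.0]
finger_gap: 1.003
grip_force: 0.0
```

```bash
cat >> h.py <<'E'
HY=np.radians(24); D=np.array([-.497*np.cos(HY),-.497*np.sin(HY),.868]); E_=np.array([-.868*np.cos(HY),-.868*np.sin(HY),-.497])
root=np.array([.5516,.3529,.197]); Nt=Tf(HY,np.radians(29.8))
E
python3 - <<'E'
from h import *
st(); d=snap('wrist','wrist5'); T=snap('top','top5')
G=root+.0665*E_+.015*D
from kin import *
P,sg=model(); q=pose()[2]['qpos']
for p in(G+.1*D,G): q,a,b=track(q,p,Nt,P,sg); print(q.round(2),a,b)
go((G+.1*D,Nt))
cv2.imwrite('pics/c5.png',np.hstack([cv2.resize(cv2.imread('pics/wrist5.png'),(400,300)),cv2.resize(cv2.imread('pics/top5.png')[130:265,95:275],(400,300))]))
E
```

```text
t 12.15 p [0.2568 0.2667 0.2572] z [ 0.251  0.065 -0.966] y [-0.258  0.966 -0.002] F [-0.6 -0.3 -0. ] gap 1.003 grip 0.0 q [ 0.38 -0.03 -1.37  2.22  0.22  0.75  0.69]
[ 0.14  0.27 -1.1   2.13  0.91  0.58  0.4 ] 2.288783399261119e-13 2.393918396847994e-16
[-0.11  0.45 -0.84  2.16  1.34  0.52  0.02] 8.120581339769891e-13 5.2859298704608016e-15
[-18.7, -1.21, 4.63, -0.064, -0.251, -0.145] rows 3.1
```

View pics/c5.png

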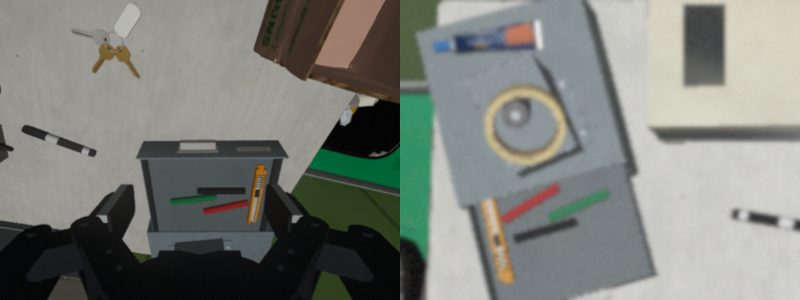

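The drawer is open by about 145 mm. The cutter lies along its left side, and there are three thin coloured sticks on its floor. The roll is still on the spindle, so I'll go to the pre-grasp pose.

>>> move_arm:
  rows:
    - [-9,-0.6,-2,-0.03,-0.12,-0.07,0.15]
    - [-9,-0.6,-2,-0.03,-0.12,-0.07,0.15]
    - [-18.7,-1.2,4.6,-0.064,-0.251,-0.145,0.15]
    - [-18.7,-1.2,4.6,-0.064,-0.251,-0.145,0.15]
    - [-18.7,-1.2,4.6,-0.064,-0.251,-0.145,0.15]
    - [-18.7,-1.2,4.6,-0.064,-0.251,-0.145,0.15]

```text
t: 13.0
eef_pos: [0.4464, 0.3052, 0.2577]
orientation: [-0.547, 2.584, 0.15]
ft_force: [-0.2, -0.1, 1.1]
finger_gap: 0.426
grip_force: 0.0
```

```bash
python3 - <<'E'
from h import *
st(); d=snap('wrist','wrist6')
im=cv2.imread('pics/wrist6.png')
c=root+.025*D+.023*E_; f=np.cross(D,E_)
for r,col in((.048,(0,0,255)),(.039,(255,0,0))):
    pts=[proj(d,c+r*(np.cos(a)*E_+np.sin(a)*f)) for a in np.linspace(0,6.283,60)]
    cv2.polylines(im,[np.array(pts).round().astype(int)],True,col,1)
    print(np.min(pts,0),np.max(pts,0))
t=root+.044*D; p=proj(d,t); cv2.circle(im,tuple(p.round().astype(int)),3,(0,255,0),1)
pts=[proj(d,t+.016*(np.cos(a)*E_+np.sin(a)*f)) for a in np.linspace(0,6.283,60)]; cv2.polylines(im,[np.array(pts).round().astype(int)],True,(0,255,0),1)
cv2.imwrite('pics/c6.png',im)
hsv=cv2.cvtColor(cv2.imread('pics/wrist6.png'),cv2.COLOR_BGR2HSV); m=cv2.inRange(hsv,(15,60,90),(35,200,255)); y,x=np.nonzero(m); print(len(x),x.min(),x.max(),y.min(),y.max())
E
```

```text
t 13.0 p [0.4464 0.3052 0.2577] z [ 0.443  0.203 -0.873] y [-0.406  0.914  0.006] F [-0.2 -0.1  1.1] gap 0.426 grip 0.0 q [ 0.18  0.29 -1.16  2.14  0.94  0.62  0.37]
[216.4248405  215.51719931] [339.59735888 327.13636088]
[228.04596385 227.02221717] [328.02028063 317.61057759]
3733 147 559 2 324
```

View pics/c6.png

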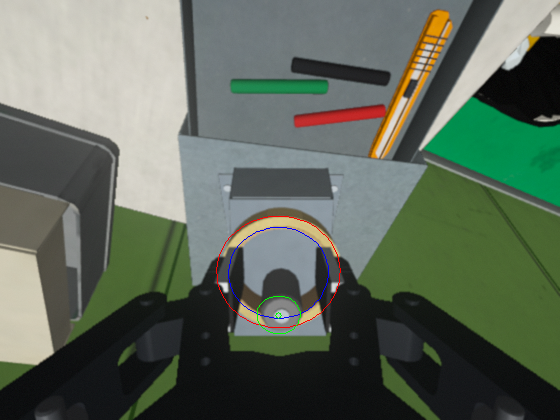

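The overlay matches the ring and spindle (tip at (281,316)). However, the fingers straddle the ring sideways, so the tool has to turn 90° about its own axis to pinch the lower wall. I'll check which way it can turn.

```bash
cat > q.py <<'E'
from h import *
from kin import *
P,sg=model()
def run(name,q,wps):
    print(name)
    for p,N in wps:
        q,a,b=track(q,np.array(p),N,P,sg); print('  ',np.round(q,2).tolist(),round(a,1),round(b,3))
    return q
Z=lambda a:R.from_euler('z',a).as_matrix()
floor=H-.1465*ux+.121*ux+.02*uy-[0,0,.0215]
G=root+.0665*E_+.015*D
pl=floor+(-.035-.0435)*ux+.015*uy+[0,0,.016]
m=np.array([.4215,.042,.012]); ym=np.arctan2(.985,.175); mp=floor-.036*ux-.072*uy+[0,0,.014]
E
python3 - <<'E'
from q import *
q0=pose()[2]['qpos']
for s in(1,-1):
    A=Z(s*np.pi/2); N0=tool(UY,0)@F@A; Nt2=Nt@A
    q=run(f'tape {s}',q0,[(G+.1*D,Nt2),(G,Nt2),(G+.07*D,Nt2),(pl+[0,0,.15],N0),(pl,N0),(pl+[0,0,.15],N0)])
    for k in(0,1):
        Nm=tool(ym+k*np.pi,0); Np=tool(UY+k*np.pi,0)
        run(f'marker {s}{k}',q,[(m+[0,0,.15],Nm),(m,Nm),(m+[0,0,.15],Nm),(mp+[0,0,.15],Np),(mp,Np),(mp+[0,0,.15],Np)])
E
```

```text
tape 1
   [-0.09, 0.19, -0.76, 2.13, 0.72, 0.48, -0.97] 0.0 0.0
   [-0.36, 0.37, -0.46, 2.16, 1.19, 0.33, -1.41] 0.0 0.0
   [-0.18, 0.25, -0.67, 2.14, 0.86, 0.43, -1.1] 0.0 0.0
   [-0.16, 0.37, -0.89, 1.91, 0.34, 1.02, -0.92] 0.0 0.0
   [-0.34, 0.57, -0.69, 2.11, 0.59, 0.66, -1.16] 0.0 0.0
   [-0.16, 0.37, -0.89, 1.91, 0.34, 1.02, -0.92] 0.0 0.0
marker 10
   [0.39, 0.35, -0.71, 2.14, 0.33, 0.76, -0.71] 0.0 0.0
   [0.1, 0.61, -0.36, 2.31, 0.68, 0.33, -1.03] 0.0 0.0
   [0.39, 0.35, -0.72, 2.14, 0.34, 0.76, -0.72] 0.0 0.0
   [-0.23, 0.31, -0.48, 1.9, 0.17, 0.97, -2.09] 0.0 0.0
   [-0.34, 0.52, -0.37, 2.1, 0.33, 0.58, -2.24] 0.0 0.0
   [-0.23, 0.31, -0.48, 1.9, 0.17, 0.97, -2.09] 0.0 0.0
marker 11
   [0.73, 0.67, -1.43, 2.14, 0.78, 1.05, 1.85] 0.0 0.0
   [0.51, 0.86, -1.11, 2.31, 1.21, 0.81, 1.49] 0.0 0.0
   [0.73, 0.66, -1.42, 2.14, 0.78, 1.05, 1.85] 0.0 0.0
   [0.13, 0.44, -1.05, 1.9, 0.44, 1.06, 0.73] 0.0 0.0
   [-0.05, 0.63, -0.83, 2.1, 0.71, 0.73, 0.48] 0.0 0.0
   [0.13, 0.44, -1.05, 1.9, 0.44, 1.06, 0.73] 0.0 0.0
tape -1
   [0.28, 0.43, -1.43, 2.13, 1.11, 0.8, 1.76] 0.0 0.0
   [0.0
[... 250 characters left out ...]
] 0.0 0.0
marker -10
   [-0.25, 1.07, -1.43, 2.5, 1.21, 1.7, 2.89] 169.5 0.853
   [-0.2, 1.42, -1.43, 2.5, 1.35, 1.87, 2.89] 137.3 0.762
   [-0.25, 1.07, -1.43, 2.5, 1.21, 1.71, 2.89] 169.6 0.853
   [0.07, 0.66, -1.43, 2.15, 1.04, 1.14, 2.89] 70.8 0.309
   [0.1, 0.96, -1.43, 2.22, 1.24, 1.16, 2.89] 26.7 0.129
   [0.07, 0.66, -1.43, 2.15, 1.04, 1.14, 2.89] 70.8 0.309
marker -11
   [0.71, 0.62, -1.37, 2.14, 0.74, 1.0, 1.9] 0.0 0.0
   [0.48, 0.82, -1.03, 2.31, 1.19, 0.74, 1.53] 0.0 0.0
   [0.71, 0.62, -1.36, 2.14, 0.74, 1.0, 1.91] 0.0 0.0
   [0.1, 0.42, -1.0, 1.9, 0.41, 1.05, 0.77] 0.0 0.0
   [-0.08, 0.61, -0.79, 2.1, 0.68, 0.71, 0.52] 0.0 0.0
   [0.1, 0.42, -1.0, 1.9, 0.41, 1.05, 0.77] 0.0 0.0
```

```bash
python3 - <<'E'
from q import *
N=Nt@Z(np.pi/2); go((G+.1*D,N),(G+.03*D,N),(G,N)); print(G)
E
```

```text
[-0.37, 0.02, -0.37, -0.004, -0.011, 1.569] rows 8.4
[-0.44, -0.01, 6.63, -0.004, -0.011, 1.569] rows 1.1
[-0.47, -0.03, 9.63, -0.004, -0.011, 1.569] rows 0.5
[0.49205785 0.32639013 0.1769695 ]
```

>>> move_arm:
  rows:
    - [-0.2,0,-0.2,0,0,1.57,0.15]
    - [-0.2,0,-0.2,0,0,1.57,0.15]
    - [-0.2,0,-0.2,0,0,1.57,0.15]
    - [-0.2,0,-0.2,0,0,1.57,0.15]
    - [-0.2,0,-0.2,0,0,1.57,0.15]
    - [-0.2,0,-0.2,0,0,1.57,0.15]
    - [-0.2,0,-0.2,0,0,1.57,0.15]
    - [-0.2,0,-0.2,0,0,1.57,0.15]
    - [-0.2,0,-0.2,0,0,1.57,0.15]
    - [-0.2,0,-0.2,0,0,1.57,0.15]
    - [-0.2,0,-0.2,0,0,1.57,0.15]

```text
t: 14.42
eef_pos: [0.4465, 0.3051, 0.2636]
orientation: [1.522, 2.348, 0.618]
ft_force: [0.3, 0.1, 1.0]
finger_gap: 0.422
grip_force: 0.0
```

```bash
python3 - <<'E'
from q import *
st()
N=Nt@Z(np.pi/2); go((G+.1*D,N),(G+.03*D,N),(G,N))
d=snap('wrist','wrist7'); im=cv2.imread('pics/wrist7.png')
f=np.cross(D,E_)
for k,r,z,col in((.023,.048,.025,(0,0,255)),(.023,.039,.025,(255,0,0)),(0,.016,.044,(0,255,0))):
    c=root+z*D+k*E_
    pts=[proj(d,c+r*(np.cos(a)*E_+np.sin(a)*f)) for a in np.linspace(0,6.283,60)]; cv2.polylines(im,[np.array(pts).round().astype(int)],True,col,1)
cv2.imwrite('pics/c7.png',im)
E
```

```text
t 14.425 p [0.4465 0.3051 0.2636] z [ 0.448  0.202 -0.871] y [0.795 0.355 0.492] F [0.3 0.1 1. ] gap 0.422 grip 0.0 q [-0.06  0.19 -0.81  2.13  0.75  0.51 -1.  ]
[0.09, 0.06, 0.01, -0.006, -0.002, 0.001] rows 0.0
[0.08, 0.1, 7.01, -0.006, -0.002, 0.001] rows 1.1
[0.07, 0.12, 10.01, -0.006, -0.002, 0.001] rows 0.5
```

View pics/c7.png

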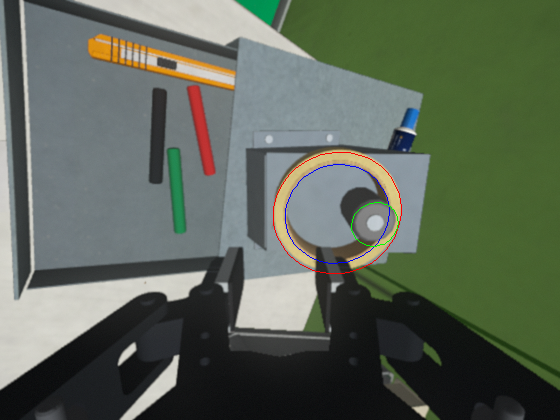

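The overlay agrees with the ring and spindle to about a pixel (spindle tip at (375,223)). I'll descend and pinch the lower wall.

>>> move_arm:
  rows:
    - [0.1,0.1,4,0,0,0,0.15]
    - [0.1,0.1,7,0,0,0,0.15]
    - [0.1,0.1,8.5,0,0,0,0.15]
    - [0.1,0.1,9.8,0,0,0,0.15]
    - [0.1,0.1,9.8,0,0,0,0.15]
    - [0.1,0.1,9.8,0,0,0,0.15]
    - [0.1,0.1,9.8,0,0,0,1]
    - [0.1,0.1,9.8,0,0,0,1]
    - [0.1,0.1,9.8,0,0,0,1]
    - [0.1,0.1,9.8,0,0,0,1]
    - [0.1,0.1,9.8,0,0,0,1]
    - [0.1,0.1,9.8,0,0,0,1]
  squeeze: 50

```text
t: 15.98
eef_pos: [0.4909, 0.3259, 0.179]
orientation: [1.524, 2.346, 0.618]
ft_force: [-4.8, -2.7, 6.4]
finger_gap: 0.091
grip_force: 46.2
```

```bash
python3 - <<'E'
from q import *
st(); print(pose()[0]-G)
N0=tool(UY,0)@F@Z(np.pi/2); N=Nt@Z(np.pi/2); p=pose()[0]; print(pl,N0)
go((p+.07*D,N),(p+.10*D,N),(pl+[0,0,.12],N0))
E
```

```text
t 15.975 p [0.4909 0.3259 0.179 ] z [ 0.449  0.202 -0.871] y [0.796 0.354 0.492] F [-4.8 -2.7  6.4] gap 0.091 grip 46.1618836526759 q [-0.28  0.38 -0.58  2.16  1.2   0.4  -1.43]
[-0.00111025 -0.00046697  0.00202515]
[0.34665047 0.32601671 0.082     ] [[-0.26387305  0.96455742  0.        ]
 [ 0.96455742  0.26387305  0.        ]
 [ 0.          0.         -1.        ]]
[0.01, -0.04, -7.0, -0.006, -0.002, -0.0] rows 1.1
[0.02, -0.06, -10.0, -0.006, -0.002, -0.0] rows 0.5
[5.89, -10.35, -8.47, 0.513, -0.041, 0.148] rows 2.9
```

>>> move_arm:
  rows:
    - [0,0,-2,0,0,0,1]
    - [0,0,-4.5,0,0,0,1]
    - [0,0,-7,0,0,0,1]
    - [0,0,-10,0,0,0,1]
    - [3,-5,-9.3,0.15,0,0.05,1]
    - [5.9,-10.3,-8.5,0.33,-0.03,0.1,1]
    - [5.9,-10.3,-8.5,0.513,-0.041,0.148,1]
    - [5.9,-10.3,-8.5,0.513,-0.041,0.148,1]
    - [5.9,-10.3,-8.5,0.513,-0.041,0.148,1]
    - [5.9,-10.3,-8.5,0.513,-0.041,0.148,1]

```text
t: 17.23
eef_pos: [0.3468, 0.3259, 0.2024]
orientation: [1.904, 2.497, 0.002]
ft_force: [-0.1, -0.5, -1.5]
finger_gap: 0.088
grip_force: 51.8
```

```bash
python3 - <<'E'
from q import *
st()
N0=tool(UY,0)@F@Z(np.pi/2); 
go((pl+[0,0,.12],N0),(pl+[0,0,.03],N0),(pl,N0))
d=snap('wrist','wrist8')
E
```

```text
t 17.225 p [0.3468 0.3259 0.2024] z [ 0.002 -0.    -1.   ] y [0.964 0.265 0.002] F [-0.1 -0.5 -1.5] gap 0.088 grip 51.79757884237915 q [-0.17  0.42 -0.9   1.94  0.4   0.97 -0.99]
[0.02, -0.01, 0.04, 0.002, 0.001, 0.001] rows 0.0
[0.02, -0.02, 9.04, 0.002, 0.001, 0.001] rows 1.4
[0.02, -0.03, 12.04, 0.002, 0.001, 0.001] rows 0.5
```

View pics/wrist8.png

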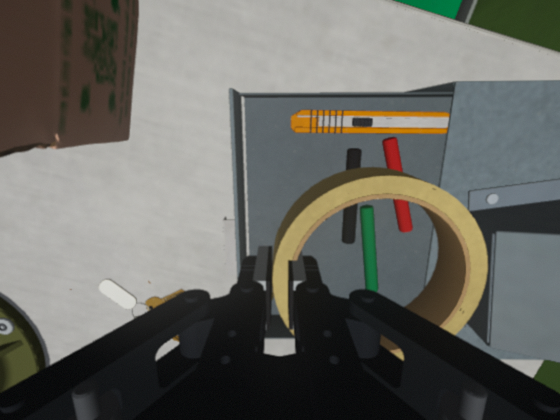

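The roll is held level over the open drawer, with its centre near (385,265) in the image. The sticks are near (350,195), (397,185) and (368,250), and the cutter is at rows 110–133. I have no picture views left, so from here I'll work from numbers only. Lowering in steps while watching the force.

>>> move_arm:
  rows:
    - [0,0,5,0,0,0,1]
    - [0,0,8.5,0,0,0,1]
    - [0,0,10.4,0,0,0,1]
    - [0,0,10.9,0,0,0,1]
    - [0,0,10.9,0,0,0,1]
    - [0,0,10.9,0,0,0,1]

```text
t: 18.02
eef_pos: [0.3475, 0.3268, 0.0941]
orientation: [1.906, 2.497, 0.002]
ft_force: [0.6, -0.5, -0.4]
finger_gap: 0.087
grip_force: 51.7
```

```bash
python3 - <<'E'
from q import *
st(); print(pose()[0]-pl)
d=load('wrist8'); loc=lambda p:np.array([(p-floor)@ux,(p-floor)@uy]).round(4)
for u,v,z in((292,122,.077),(300,110,.077),(300,133,.077),(245,200,.111),(453,100,.118),(245,97,.1),(350,152,.074),(385,140,.074)): print((u,v),loc(onz(d,(u,v),z)))
E
```

```text
t 18.025 p [0.3475 0.3268 0.0941] z [ 0.001  0.001 -1.   ] y [0.965 0.264 0.001] F [ 0.6 -0.5 -0.4] gap 0.087 grip 51.71022992581129 q [-0.29  0.56 -0.77  2.07  0.59  0.73 -1.17]
[0.00089144 0.00079009 0.01205226]
(292, 122) [-0.0669  0.0832]
(300, 110) [-0.0607  0.0924]
(300, 133) [-0.0603  0.0746]
(245, 200) [-0.1029  0.0272]
(453, 100) [0.0376 0.0978]
(245, 97) [-0.1019  0.1007]
(350, 152) [-0.0179  0.059 ]
(385, 140) [0.0104 0.0688]
```

>>> move_arm:
  rows:
    - [0,0.4,0.3,0,0,0,1]
    - [0,0.4,0.5,0,0,0,1]
    - [0,0.4,0.5,0,0,0,1]
    - [0,0.4,0.5,0,0,0,1]

```text
t: 18.52
eef_pos: [0.351, 0.3275, 0.088]
orientation: [-1.905, -2.497, 0.001]
ft_force: [-0.3, -0.0, -0.5]
finger_gap: 0.09
grip_force: 51.7
```

>>> move_arm:
  rows:
    - [0,0,0.2,0,0,0,1]
    - [0,0,0.3,0,0,0,1]
    - [0,0,0.3,0,0,0,1]

```text
t: 18.9
eef_pos: [0.351, 0.3274, 0.085]
orientation: [-1.905, -2.497, 0.001]
ft_force: [0.1, -1.2, -0.6]
finger_gap: 0.085
grip_force: 51.7
```

>>> move_arm:
  rows:
    - [0,0,0.1,0,0,0,1]
    - [0,0,0.2,0,0,0,1]
    - [0,0,0.2,0,0,0,1]

```text
t: 19.27
eef_pos: [0.351, 0.3274, 0.083]
orientation: [-1.906, -2.497, 0.001]
ft_force: [-0.3, -0.1, -0.5]
finger_gap: 0.088
grip_force: 51.7
```

>>> move_arm:
  rows:
    - [0,0,0.1,0,0,0,1]
    - [0,0,0.2,0,0,0,1]
    - [0,0,0.2,0,0,0,1]

```text
t: 19.65
eef_pos: [0.3516, 0.3276, 0.0817]
orientation: [1.906, 2.497, 0.001]
ft_force: [-0.1, -2.9, 7.4]
finger_gap: 0.093
grip_force: 53.0
```

>>> move_arm:
  rows:
    - [0,0,-0.1,0,0,0,0.6]
    - [0,0,-0.1,0,0,0,0.6]
    - [0,0,-0.1,0,0,0,0.6]
    - [0,0,-2,0,0,0,0.6]
    - [0,0,-6,0,0,0,0.6]
    - [0,0,-11,0,0,0,0.6]
    - [0,0,-16,0,0,0,0.6]
    - [0,0,-16,0,0,0,0.6]

```text
t: 20.65
eef_pos: [0.3519, 0.3292, 0.2444]
orientation: [1.905, 2.497, 0.009]
ft_force: [-0.2, -0.9, -0.9]
finger_gap: 0.203
grip_force: 0.0
```

```bash
python3 - <<'E'
from q import *
st(); floor[2]=.0645
loc=lambda p:np.array([(p-floor)@ux,(p-floor)@uy]).round(4)
for n in('top','wrist'):
    d=snap(n,n+'9'); hsv=cv2.cvtColor(np.ascontiguousarray(d['pixels']),cv2.COLOR_RGB2HSV); m=cv2.inRange(hsv,(14,60,90),(30,180,255))
    pc=proj(d,floor+[0,0,.025]-.035*ux+.015*uy); print(n,'expected',pc)
    w=70 if n=='top' else 150; mm=np.zeros_like(m); a,b=int(pc[1]),int(pc[0]); mm[max(0,a-w):a+w,max(0,b-w):b+w]=m[max(0,a-w):a+w,max(0,b-w):b+w]
    k,l,s,c=cv2.connectedComponentsWithStats(mm)
    for i in np.argsort(-s[1:,4])[:3]+1: print(s[i],loc(onz(d,c[i],.0895)), [loc(onz(d,(u,v),.0895)) for u,v in((s[i][0],s[i][1]+s[i][3]/2),(s[i][0]+s[i][2],s[i][1]+s[i][3]/2),(s[i][0]+s[i][2]/2,s[i][1]),(s[i][0]+s[i][2]/2,s[i][1]+s[i][3]))])
# marker from side/top images
for n in('top9','wrist9'):
    d=load(n); print(n,proj(d,[.4215,.042,.008]))
E
```

```text
t 20.65 p [0.3519 0.3292 0.2444] z [ 0.004  0.004 -1.   ] y [0.965 0.264 0.005] F [-0.2 -0.9 -0.9] gap 0.203 grip 0.0 q [-0.13  0.38 -0.93  1.86  0.35  1.07 -0.94]
top expected [161.60546779 239.48358848]
[147 221  31  22 152] [-0.0069 -0.0002] [array([-0.0023,  0.0503]), array([-0.027 , -0.0358]), array([ 0.0166, -0.0004]), array([-0.0456,  0.015 ])]
[136 219   2   3   6] [0.0401 0.0713] [array([0.0391, 0.073 ]), array([0.0375, 0.0674]), array([0.0426, 0.0692]), array([0.034 , 0.0712])]
[ 91 284   1   5   5] [-0.1085  0.2386] [array([-0.1098,  0.2389]), array([-0.1106,  0.2362]), array([-0.1034,  0.2361]), array([-0.1171,  0.2391])]
wrist expected [317.604955   196.57612185]
[ 275  144  101   98 2995] [-0.0282  0.0204] [array([-0.0757,  0.0185]), array([0.0204, 0.0185]), array([-0.0296,  0.0644]), array([-0.0255, -0.0318])]
[283 111 134  22 583] [-0.0119  0.0843] [array([-0.0684,  0.0837]), array([0.0509, 0.0835]), array([-0.0092,  0.093 ]), array([-0.008 ,  0.0741])]
[167 274  22  19 153] [-0.1787 -0.0765] [array([-0.188 , -0.0781]), array([-0.1653, -0.0781]), array([-0.1757, -0.0672]), array([-0.1776, -0.0893])]
top9 [264.6152371  229.74265503]
wrist9 [272.4693416  376.32998805]
```

```bash
python3 - <<'E'
from q import *
go((np.array([.421,.044,.2]),tool(1.38,0)))
E
```

```text
[-29.15, -0.73, 4.12, 0.0, 0.0, 0.457] rows 4.7
```

>>> move_arm:
  rows:
    - [-14,-0.3,1,0,0,0.23,-0.2]
    - [-14,-0.3,1,0,0,0.23,-0.2]
    - [-14,-0.3,1,0,0,0.23,-0.2]
    - [-29.1,-0.7,4.1,0,0,0.457,-0.2]
    - [-29.1,-0.7,4.1,0,0,0.457,-0.2]
    - [-29.1,-0.7,4.1,0,0,0.457,-0.2]
    - [-29.1,-0.7,4.1,0,0,0.457,-0.2]
    - [-29.1,-0.7,4.1,0,0,0.457,-0.2]

```text
t: 21.75
eef_pos: [0.4206, 0.0456, 0.1994]
orientation: [-2.42, -2.001, 0.002]
ft_force: [-1.3, 0.5, -0.1]
finger_gap: 0.597
grip_force: 0.0
```

```bash
python3 - <<'E'
from q import *
st()
d=snap('wrist','wrist10'); g=d['pixels'].astype(float).mean(2)
# rectify z=0.008 plane patch
xs=np.arange(.34,.50,.001); ys=np.arange(-.05,.14,.001)
X,Y=np.meshgrid(xs,ys,indexing='ij'); uv=np.array([proj(d,[a,b,.008]) for a,b in zip(X.ravel(),Y.ravel())]).astype(np.float32).reshape(*X.shape,2)
o=cv2.remap(g.astype(np.float32),uv[...,0],uv[...,1],cv2.INTER_LINEAR,borderValue=255)
m=(o<85).astype(np.uint8); k,l,s,c=cv2.connectedComponentsWithStats(cv2.morphologyEx(m,cv2.MORPH_OPEN,np.ones((3,3))))
for i in range(1,k):
    if s[i,4]>60:
        r,cc=np.nonzero(l==i); W=np.c_[xs[r],ys[cc]]; w,V=np.linalg.eigh(np.cov(W.T)); t=(W-W.mean(0)); a=t@V[:,1]; b=t@V[:,0]
        print(s[i],'c',W.mean(0).round(4),'dir',V[:,1].round(3),'len',np.ptp(a).round(3),'wid',np.ptp(b).round(3), 'mn',o[l==i].mean().round())
E
```

```text
t 21.75 p [0.4206 0.0456 0.1994] z [-0.002  0.001 -1.   ] y [ 0.982 -0.188 -0.002] F [-1.3  0.5 -0.1] gap 0.597 grip 0.0 q [ 0.43  0.31 -0.77  2.06  0.28  0.88 -0.69]
[  0   0  38  20 266] c [ 0.3442 -0.0327] dir [-0.148  0.989] len 0.039 wid 0.019 mn 45.0
[ 30  64  40  21 572] c [ 4.135e-01 -4.000e-04] dir [0.194 0.981] len 0.039 wid 0.015 mn 52.0
[ 89  75  45  21 626] c [0.425  0.0609] dir [0.186 0.983] len 0.044 wid 0.014 mn 52.0
[145  86  12  14 136] c [0.4326 0.1006] dir [-0.971  0.24 ] len 0.014 wid 0.01 mn 53.0
[  0 106  12   7  72] c [ 0.4494 -0.0449] dir [0.091 0.996] len 0.011 wid 0.006 mn 61.0
[  0 124  14  22 247] c [ 0.4739 -0.0445] dir [-0.991  0.133] len 0.021 wid 0.014 mn 53.0
```

```bash
python3 - <<'E'
from q import *
N=tool(1.382,0); go((np.array([.4218,.0433,.05]),N),(np.array([.4218,.0433,.014]),N))
E
```

```text
[-0.25, 0.18, 14.97, -0.001, -0.0, 0.001] rows 2.4
[-0.25, 0.18, 18.57, -0.001, -0.0, 0.001] rows 0.6
```

>>> move_arm:
  rows:
    - [-0.2,0.2,6,0,0,0,0.2]
    - [-0.2,0.2,12,0,0,0,0.2]
    - [-0.2,0.2,15,0,0,0,0.2]
    - [-0.2,0.2,17,0,0,0,0.2]
    - [-0.2,0.2,18.5,0,0,0,0.2]
    - [-0.2,0.2,18.5,0,0,0,0.2]
    - [-0.2,0.2,18.5,0,0,0,1]
    - [-0.2,0.2,18.5,0,0,0,1]
    - [-0.2,0.2,18.5,0,0,0,1]
    - [-0.2,0.2,18.5,0,0,0,1]
    - [-0.2,0.2,18.5,0,0,0,1]
  squeeze: 40

```text
t: 23.18
eef_pos: [0.4231, 0.043, 0.0158]
orientation: [2.422, 2.001, 0.002]
ft_force: [-1.9, 2.0, 6.9]
finger_gap: 0.115
grip_force: 40.3
```

```bash
python3 - <<'E'
from q import *
st(); p=pose()[0]; floor[2]=.0645
mp=floor-.042*ux-.07*uy+[0,0,.0155]; N=tool(UY,0)
q=run('m',pose()[2]['qpos'],[(p+[0,0,.18],tool(1.382,0)),(mp+[0,0,.13],N),(mp,N)])
go((p+[0,0,.18],tool(1.382,0)),(mp+[0,0,.13],N))
E
```

```text
t 23.175 p [0.4231 0.043  0.0158] z [ 0.001  0.001 -1.   ] y [ 0.982 -0.189  0.001] F [-1.9  2.   6.9] gap 0.115 grip 40.252143144607544 q [ 0.15  0.6  -0.46  2.27  0.69  0.4  -1.07]
m
   [0.47, 0.32, -0.81, 2.09, 0.3, 0.86, -0.7] 0.0 0.0
   [-0.21, 0.33, -0.53, 1.94, 0.21, 0.92, -2.14] 0.0 0.0
   [-0.31, 0.52, -0.42, 2.11, 0.37, 0.58, -2.3] 0.0 0.0
[0.01, 0.02, -18.0, 0.001, -0.001, -0.001] rows 2.9
[20.35, -5.8, -19.41, 0.0, -0.001, 1.114] rows 6.0
```

>>> move_arm:
  rows:
    - [0,0,-6,0,0,0,1]
    - [0,0,-12,0,0,0,1]
    - [0,0,-18,0,0,0,1]
    - [6,-2,-18.5,0,0,0.3,1]
    - [12,-4,-19,0,0,0.6,1]
    - [17,-5,-19.4,0,0,0.9,1]
    - [20.3,-5.8,-19.4,0,0,1.114,1]
    - [20.3,-5.8,-19.4,0,0,1.114,1]
    - [20.3,-5.8,-19.4,0,0,1.114,1]
    - [20.3,-5.8,-19.4,0,0,1.114,1]
    - [20.3,-5.8,-19.4,0,0,1.114,1]

```text
t: 24.55
eef_pos: [0.4039, 0.2527, 0.2093]
orientation: [3.113, 0.419, -0.0]
ft_force: [-0.7, 0.5, 0.0]
finger_gap: 0.117
grip_force: 39.4
```

```bash
python3 - <<'E'
from q import *
st(); p=pose()[0]; floor[2]=.0645
for n in('wrist9','wrist10'):
    d=load(n); g=d['pixels'].astype(float).mean(2).astype(np.float32)
    for y,z in((.0,.1095),(.03,.1095),(-.07,.1095),(.07,.1095)):
        v=[]
        for x in np.arange(-.130,-.085,.002):
            u=proj(d,floor*[1,1,0]+x*ux+y*uy+[0,0,z]); v.append(int(cv2.getRectSubPix(g,(1,1),tuple(map(float,u)))[0,0]) if 0<u[0]<560 and 0<u[1]<420 else -1)
        print(n,y,v)
mp=floor-.035*ux-.07*uy+[0,0,.0168]; N=tool(UY,0)
go((mp+[0,0,.13],N),(mp+[0,0,.03],N),(mp,N))
w=snap('wrist','wrist11')
E
```

```text
t 24.55 p [0.4039 0.2527 0.2093] z [-0. -0. -1.] y [ 0.264 -0.964  0.   ] F [-0.7  0.5  0. ] gap 0.117 grip 39.40292716026306 q [-0.21  0.34 -0.55  1.92  0.22  0.93 -2.16]
wrist9 0.0 [182, 181, 182, 181, 182, 178, 170, 171, 174, 161, 121, 77, 60, 71, 163, 114, 103, 102, 102, 103, 102, 101, 101]
wrist9 0.03 [178, 178, 177, 177, 178, 179, 180, 181, 181, 170, 122, 70, 60, 71, 154, 106, 102, 103, 103, 102, 102, 102, 101]
wrist9 -0.07 [65, 34, 35, 34, 35, 33, 33, 32, 32, 32, 31, 31, 30, 28, 32, 127, 155, 59, 42, 29, 29, 70, 97]
wrist9 0.07 [182, 182, 182, 181, 180, 181, 180, 178, 179, 166, 120, 69, 59, 73, 165, 106, 101, 102, 100, 101, 100, 99, 98]
wrist10 0.0 [-1, -1, -1, -1, -1, -1, -1, -1, -1, -1, -1, -1, -1, -1, -1, -1, -1, -1, -1, -1, -1, -1, -1]
wrist10 0.03 [-1, -1, -1, -1, -1, -1, -1, -1, -1, -1, -1, -1, -1, -1, -1, -1, -1, -1, -1, -1, -1, -1, -1]
wrist10 -0.07 [-1, -1, -1, -1, -1, -1, -1, -1, -1, -1, -1, -1, -1, -1, -1, -1, -1, -1, -1, -1, -1, -1, -1]
wrist10 0.07 [-1, -1, -1, -1, -1, -1, -1, -1, -1, -1, -1, -1, -1, -1, -1, -1, -1, -1, -1, -1, -1, -1, -1]
[0.76, -0.08, -0.2, 0.0, 0.0, 0.001] rows 0.1
[0.76, -0.08, 9.8, 0.0, 0.0, 0.001] rows 1.6
[0.76, -0.08, 12.8, 0.0, 0.0, 0.001] rows 0.5
```

>>> move_arm:
  rows:
    - [0.9,-0.1,3,0,0,0,1]
    - [0.9,-0.1,7,0,0,0,1]
    - [0.9,-0.1,9.8,0,0,0,1]
    - [0.9,-0.1,11.3,0,0,0,1]
    - [0.9,-0.1,12.2,0,0,0,1]
    - [0.9,-0.1,12.5,0,0,0,1]
    - [0.9,-0.1,12.5,0,0,0,1]

```text
t: 25.48
eef_pos: [0.4128, 0.2565, 0.0846]
orientation: [-3.113, -0.418, -0.001]
ft_force: [-0.5, 0.5, 0.2]
finger_gap: 0.112
grip_force: 39.4
```

>>> move_arm:
  rows:
    - [0,0,0.2,0,0,0,1]
    - [0,0,0.35,0,0,0,1]
    - [0,0,0.35,0,0,0,1]

```text
t: 25.85
eef_pos: [0.4132, 0.2564, 0.0813]
orientation: [-3.113, -0.418, -0.002]
ft_force: [0.3, -0.9, 5.7]
finger_gap: 0.114
grip_force: 40.1
```

Contact with the floor, so I'll let go gently and rise.

>>> move_arm:
  rows:
    - [0,0,-0.1,0,0,0,0.5]
    - [0,0,-0.1,0,0,0,0.5]
    - [0,0,-0.1,0,0,0,0.5]
    - [0,0,-3,0,0,0,0.5]
    - [0,0,-8,0,0,0,0.5]
    - [-1,0,-14,0,0,0,0.5]
    - [-2,0,-18,0,0,0,0.5]
    - [-2,0,-18,0,0,0,0.5]

```text
t: 26.85
eef_pos: [0.3937, 0.2519, 0.2634]
orientation: [-3.112, -0.418, -0.008]
ft_force: [-0.0, 0.1, -0.7]
finger_gap: 0.252
grip_force: 0.0
```

```bash
python3 - <<'E'
from q import *
st(); floor=floor+.009*ux; floor[2]=.0645
def rect(d,z,step=.001):
    g=np.ascontiguousarray(d['pixels']); xs=np.arange(-.115,.06,step); ys=np.arange(-.115,.115,step)
    X,Y=np.meshgrid(xs,ys,indexing='ij'); uv=np.array([proj(d,floor*[1,1,0]+a*ux+b*uy+[0,0,z]) for a,b in zip(X.ravel(),Y.ravel())]).astype(np.float32).reshape(*X.shape,2)
    return cv2.remap(g,uv[...,0],uv[...,1],cv2.INTER_LINEAR),xs,ys
for n in('wrist','top','side'):
    d=snap(n,n+'12'); o,xs,ys=rect(d,.0725)
    g=o.astype(float).max(2); m=(g<62).astype(np.uint8); k,l,s,c=cv2.connectedComponentsWithStats(m)
    print(n)
    for i in range(1,k):
        if s[i,4]>120: print('  dark x %.3f..%.3f y %.3f..%.3f'%(xs[s[i,1]],xs[s[i,1]+s[i,3]-1],ys[s[i,0]],ys[s[i,0]+s[i,2]-1]),s[i,4])
    o,xs,ys=rect(d,.0895); hsv=cv2.cvtColor(o,cv2.COLOR_RGB2HSV); m=cv2.inRange(hsv,(14,50,90),(30,180,255)); k,l,s,c=cv2.connectedComponentsWithStats(m)
    for i in range(1,k):
        if s[i,4]>120: print('  tan x %.3f..%.3f y %.3f..%.3f'%(xs[s[i,1]],xs[s[i,1]+s[i,3]-1],ys[s[i,0]],ys[s[i,0]+s[i,2]-1]),s[i,4])
E
```

```text
t 26.85 p [0.3937 0.2519 0.2634] z [ 0.005  0.002 -1.   ] y [ 0.264 -0.965 -0.001] F [-0.   0.1 -0.7] gap 0.252 grip 0.0 q [-0.17  0.27 -0.58  1.86  0.17  1.06 -2.13]
wrist
  dark x -0.115..0.031 y -0.106..0.002 463
  dark x -0.115..0.030 y 0.101..0.114 2035
  dark x -0.106..-0.068 y -0.076..-0.061 591
  dark x -0.045..-0.003 y -0.076..-0.061 620
  dark x -0.028..-0.017 y -0.015..0.054 790
  dark x 0.012..0.021 y -0.075..-0.062 132
  dark x 0.051..0.059 y -0.025..0.047 318
  tan x -0.085..0.030 y -0.031..0.086 3613
top
  dark x -0.040..-0.020 y -0.077..-0.057 199
  dark x -0.018..0.020 y -0.069..-0.039 264
side
  dark x -0.104..-0.071 y -0.075..-0.062 421
  dark x -0.044..-0.008 y -0.074..-0.063 424
  dark x -0.026..-0.019 y -0.018..0.027 281
  tan x -0.085..0.016 y -0.030..0.079 5468
  tan x -0.067..0.018 y 0.083..0.097 881
```

```bash
python3 - <<'E'
from q import *
f0=floor+.009*ux; f0[2]=.0655
N=Tf(UY,np.radians(15))@Z(np.pi/2)
tcp=lambda x,up=0: f0+x*ux+.04*uy+np.array([0,0,.02+up])-.013*N[:,2]
for x in(-.165,-.115-.0145+.138): print(tcp(x))
run('push',pose()[2]['qpos'],[(tcp(-.175,.15),N),(tcp(-.165),N),(tcp(-.13),N),(tcp(.01),N)])
go((tcp(-.12,.17),N),(tcp(-.175,.13),N))
E
```

```text
[0.26205505 0.32879265 0.09805704]
[0.42940576 0.37457462 0.09805704]
push
   [-0.25, 0.12, -0.96, 2.17, 0.43, 0.79, -1.22] 0.0 0.0
   [-0.64, 0.41, -0.61, 2.41, 1.14, 0.48, -1.98] 0.0 0.0
   [-0.58, 0.44, -0.62, 2.34, 1.1, 0.5, -1.86] 0.0 0.0
   [-0.38, 0.58, -0.68, 2.05, 0.98, 0.62, -1.49] 0.0 0.0
[-6.07, -11.01, -0.83, -0.206, 0.207, -1.561] rows 8.5
[-11.57, -11.01, 3.18, -0.206, 0.207, -1.561] rows 1.1
```

>>> move_arm:
  rows:
    - [-6,-11,-0.8,-0.206,0.207,-1.561,1]
    - [-6,-11,-0.8,-0.206,0.207,-1.561,1]
    - [-6,-11,-0.8,-0.206,0.207,-1.561,1]
    - [-6,-11,-0.8,-0.206,0.207,-1.561,1]
    - [-6,-11,-0.8,-0.206,0.207,-1.561,1]
    - [-6,-11,-0.8,-0.206,0.207,-1.561,1]
    - [-6,-11,-0.8,-0.206,0.207,-1.561,1]
    - [-6,-11,-0.8,-0.206,0.207,-1.561,1]
    - [-6,-11,-0.8,-0.206,0.207,-1.561,1]
    - [-11.5,-11,3.2,-0.206,0.207,-1.561,1]
    - [-11.5,-11,3.2,-0.206,0.207,-1.561,1]
    - [-11.5,-11,3.2,-0.206,0.207,-1.561,1]

```text
t: 28.5
eef_pos: [0.2532, 0.3267, 0.228]
orientation: [1.799, 2.36, 0.31]
ft_force: [0.4, 0.3, -0.7]
finger_gap: -0.001
grip_force: 0.0
```

```bash
cat >> q.py <<'E'
f0=floor+.009*ux; f0[2]=.0655
Np=Tf(UY,np.radians(15))@Z(np.pi/2)
tcp=lambda x,up=0: f0+x*ux+.04*uy+np.array([0,0,.02+up])-.013*Np[:,2]
E
python3 - <<'E'
from q import *
st(); go((tcp(-.175),Np),(tcp(-.135),Np))
E
```

```text
t 28.5 p [0.2532 0.3267 0.228 ] z [ 0.249  0.069 -0.966] y [0.932 0.256 0.258] F [ 0.4  0.3 -0.7] gap -0.001 grip 0.0 q [-0.32  0.16 -0.94  2.19  0.51  0.77 -1.33]
[-0.03, -3.45, 12.53, -0.001, -0.001, 0.001] rows 2.1
[-0.04, 0.42, 13.57, -0.001, -0.001, 0.001] rows 0.6
```

Tool y points into the unit (forward and slightly up). I'll go down in front of the panel, then forward.

>>> move_arm:
  rows:
    - [0,-1.5,6,0,0,0,1]
    - [0,-3.4,11,0,0,0,1]
    - [0,-3.4,12.5,0,0,0,1]
    - [0,-3.4,12.5,0,0,0,1]
    - [0,-1.5,13,0,0,0,1]
    - [0,0.4,13.5,0,0,0,1]
    - [0,0.4,13.5,0,0,0,1]

```text
t: 29.38
eef_pos: [0.2928, 0.3381, 0.1004]
orientation: [1.804, 2.355, 0.316]
ft_force: [0.7, -1.2, 0.3]
finger_gap: 0.0
grip_force: 0.0
```

```bash
python3 - <<'E'
from q import *
st(); go((tcp(-.10),Np),(tcp(0.0),Np))
E
```

```text
t 29.375 p [0.2928 0.3381 0.1004] z [ 0.252  0.071 -0.965] y [0.932 0.251 0.262] F [ 0.7 -1.2  0.3] gap 0.0 grip 0.0 q [-0.55  0.44 -0.7   2.32  1.06  0.56 -1.86]
[-0.08, 3.11, 1.09, 0.003, -0.002, -0.004] rows 0.5
[-0.04, 12.76, 3.7, 0.003, -0.002, -0.004] rows 1.6
```

>>> move_arm:
  rows:
    - [0,0.5,0.2,0,0,0,1]
    - [0,1.2,0.4,0,0,0,1]
    - [0,2.1,0.65,0,0,0,1]
    - [0,3.1,0.95,0,0,0,1]
    - [0,4.1,1.2,0,0,0,1]
    - [0,5.1,1.5,0,0,0,1]
    - [0,6.1,1.8,0,0,0,1]
    - [0,7.1,2.1,0,0,0,1]
    - [0,8.1,2.4,0,0,0,1]
    - [0,9.1,2.65,0,0,0,1]
    - [0,9.9,2.9,0,0,0,1]
    - [0,10.3,3.0,0,0,0,1]

```text
t: 30.88
eef_pos: [0.3948, 0.3653, 0.0969]
orientation: [1.8, 2.358, 0.312]
ft_force: [-1.0, -0.6, 0.2]
finger_gap: 0.005
grip_force: 0.5
```

```bash
python3 - <<'E'
from q import *
st(); p=pose()[0]; print('x rel shut-panel', (p-(H+.006*ux))@ux); go((p+.02*ux,Np),(p+.04*ux,Np))
E
```

```text
t 30.875 p [0.3948 0.3653 0.0969] z [ 0.25   0.069 -0.966] y [0.932 0.254 0.259] F [-1.  -0.6  0.2] gap 0.005 grip 0.5247198231518269 q [-0.41  0.54 -0.7   2.12  1.    0.63 -1.58]
x rel shut-panel -0.05319123065911242
[0.0, 1.93, 0.52, 0.001, -0.001, -0.001] rows 0.3
[0.0, 3.86, 1.04, 0.001, -0.001, -0.001] rows 0.3
```

>>> move_arm:
  rows:
    - [0,0.6,0.17,0,0,0,1]
    - [0,1.3,0.35,0,0,0,1]
    - [0,1.9,0.52,0,0,0,1]
    - [0,2.3,0.62,0,0,0,1]
    - [0,2.6,0.7,0,0,0,1]
    - [0,2.8,0.75,0,0,0,1]
    - [0,2.8,0.75,0,0,0,1]

```text
t: 31.75
eef_pos: [0.4224, 0.3732, 0.0972]
orientation: [1.8, 2.358, 0.313]
ft_force: [-0.1, -0.7, -0.0]
finger_gap: 0.002
grip_force: 0.0
```

>>> move_arm:
  rows:
    - [0,0.2,0.05,0,0,0,1]
    - [0,0.4,0.1,0,0,0,1]
    - [0,0.4,0.1,0,0,0,1]

```text
t: 32.12
eef_pos: [0.4264, 0.3743, 0.0972]
orientation: [1.8, 2.358, 0.313]
ft_force: [-0.1, 0.3, 0.5]
finger_gap: -0.003
grip_force: 0.0
```

>>> move_arm:
  rows:
    - [0,0.2,0.05,0,0,0,1]
    - [0,0.4,0.1,0,0,0,1]
    - [0,0.4,0.1,0,0,0,1]

```text
t: 32.5
eef_pos: [0.4304, 0.3753, 0.0972]
orientation: [1.8, 2.358, 0.313]
ft_force: [-0.7, -0.1, 0.1]
finger_gap: 0.001
grip_force: 0.0
```

>>> move_arm:
  rows:
    - [0,0.2,0.05,0,0,0,1]
    - [0,0.4,0.1,0,0,0,1]
    - [0,0.4,0.1,0,0,0,1]

```text
t: 32.88
eef_pos: [0.4344, 0.3763, 0.0973]
orientation: [1.8, 2.358, 0.312]
ft_force: [-0.5, 0.7, -0.6]
finger_gap: 0.001
grip_force: 0.0
```

>>> move_arm:
  rows:
    - [0,0.2,0.05,0,0,0,1]
    - [0,0.4,0.1,0,0,0,1]
    - [0,0.4,0.1,0,0,0,1]

```text
t: 33.25
eef_pos: [0.4362, 0.3768, 0.0972]
orientation: [1.799, 2.36, 0.309]
ft_force: [-9.5, -3.7, 8.1]
finger_gap: -0.0
grip_force: 5.0
```

```bash
python3 - <<'E'
from q import *
st()
d=snap('wrist','wrist13'); g=d['pixels'].astype(float).mean(2).astype(np.float32)
# profile along ux in unit frame at panel top height (shut panel face at x=0) and plate height
o=H+.006*ux
for y in(.10,.08,-.02,-.05):
  for z in(.1095,.118):
    v=[]
    for x in np.arange(-.03,.03,.002):
        u=proj(d,o*[1,1,0]+x*ux+y*uy+[0,0,z]); v.append(int(cv2.getRectSubPix(g,(1,1),tuple(map(float,u)))[0,0]) if 0<u[0]<560 and 0<u[1]<420 else -1)
    print(y,z,v)
E
```

```text
t 33.25 p [0.4362 0.3768 0.0972] z [ 0.248  0.068 -0.966] y [0.932 0.256 0.257] F [-9.5 -3.7  8.1] gap -0.0 grip 5.048071593046188 q [-0.36  0.59 -0.72  2.03  0.97  0.67 -1.48]
0.1 0.1095 [157, 157, 155, 155, 155, 154, 78, 63, 65, 60, 77, 47, 47, 64, 65, 51, 56, 80, 107, 85, 79, 104, 103, 105, 106, 106, 105, 105, 101, 106]
0.1 0.118 [156, 155, 155, 155, 154, 92, 61, 62, 64, 53, 45, 65, 72, 51, 53, 59, 105, 88, 75, 103, 103, 105, 106, 104, 104, 104, 104, 105, 104, 103]
0.08 0.1095 [156, 156, 159, 160, 160, 161, 86, 58, 52, 27, 56, 54, 50, 64, 66, 51, 53, 77, 104, 89, 77, 103, 105, 104, 104, 103, 103, 102, 103, 105]
0.08 0.118 [157, 158, 107, 34, 32, 56, 58, 43, 25, 55, 55, 46, 57, 52, 53, 57, 105, 88, 73, 104, 104, 100, 101, 102, 101, 102, 98, 103, 104, 102]
-0.02 0.1095 [-1, -1, -1, -1, -1, -1, -1, -1, -1, -1, -1, -1, -1, -1, -1, -1, -1, -1, -1, -1, 8, 7, 10, 7, 7, 6, 7, 7, 10, 10]
-0.02 0.118 [-1, -1, -1, -1, -1, -1, -1, -1, -1, -1, -1, -1, -1, -1, -1, -1, -1, -1, -1, -1, -1, -1, -1, -1, -1, -1, -1, -1, -1, -1]
-0.05 0.1095 [-1, -1, -1, -1, -1, -1, -1, -1, -1, -1, -1, -1, -1, -1, -1, -1, -1, -1, -1, -1, -1, -1, -1, -1, -1, -1, -1, -1, -1, -1]
-0.05 0.118 [-1, -1, -1, -1, -1, -1, -1, -1, -1, -1, -1, -1, -1, -1, -1, -1, -1, -1, -1, -1, -1, -1, -1, -1, -1, -1, -1, -1, -1, -1]
```

>>> move_arm:
  rows:
    - [0,0.15,0.04,0,0,0,1]
    - [0,0.3,0.08,0,0,0,1]
    - [0,0.3,0.08,0,0,0,1]

```text
t: 33.67
eef_pos: [0.4365, 0.3769, 0.0971]
orientation: [1.798, 2.363, 0.304]
ft_force: [-19.6, -8.4, 18.1]
finger_gap: 0.003
grip_force: 11.3
```

>>> move_arm:
  rows:
    - [0,-1,-0.3,0,0,0,1]
    - [0,-4,-1.1,0,0,0,1]
    - [0,-5,-4,0,0,0,1]
    - [0,-6,-10,0,0,0,1]
    - [0,-6,-14,0,0,0,1]
    - [0,-6,-14,0,0,0,1]
    - [0,-6,-14,0,0,0,1]

```text
t: 34.55
eef_pos: [0.3508, 0.3527, 0.2167]
orientation: [1.801, 2.357, 0.312]
ft_force: [-0.3, -0.7, -0.4]
finger_gap: -0.001
grip_force: 0.0
```

```bash
python3 - <<'E'
from q import *
st()
o=H+.006*ux
def prof(name,ylist):
  d=load(name); g=d['pixels'].astype(float).mean(2).astype(np.float32)
  for y,z in ylist:
    v=[]
    for x in np.arange(-.024,.024,.0015):
        u=proj(d,o*[1,1,0]+x*ux+y*uy+[0,0,z]); v.append(int(cv2.getRectSubPix(g,(1,1),tuple(map(float,u)))[0,0]) if 0<u[0]<560 and 0<u[1]<420 else -1)
    print(name,y,z,v)
snap('wrist','wrist14'); snap('top','top14'); snap('side','side14')
L=[(.11,.1095),(.0,.1095),(-.05,.1095),(-.02,.0915)]
prof('wrist2',L); prof('wrist14',L); prof('top0',L[1:]);prof('top14',L[1:])
E
```

```text
t 34.55 p [0.3508 0.3527 0.2167] z [ 0.251  0.069 -0.966] y [0.932 0.254 0.26 ] F [-0.3 -0.7 -0.4] gap -0.001 grip 0.0 q [-0.26  0.33 -0.91  2.05  0.65  0.81 -1.29]
wrist2 0.11 0.1095 [150, 149, 131, 80, 51, 46, 46, 47, 48, 49, 49, 50, 50, 51, 52, 51, 54, 76, 94, 64, 39, 34, 35, 42, 72, 95, 99, 98, 98, 97, 95, 95]
wrist2 0.0 0.1095 [78, 115, 145, 148, 148, 148, 148, 149, 128, 88, 90, 100, 69, 55, 56, 56, 56, 70, 94, 93, 85, 85, 84, 76, 75, 92, 101, 102, 102, 101, 100, 103]
wrist2 -0.05 0.1095 [48, 49, 49, 50, 50, 51, 52, 53, 53, 54, 55, 55, 57, 56, 56, 56, 58, 71, 92, 93, 87, 85, 84, 80, 75, 92, 101, 103, 102, 103, 101, 101]
wrist2 -0.02 0.0915 [103, 66, 59, 62, 64, 71, 70, 75, 96, 132, 147, 149, 149, 148, 150, 148, 123, 86, 85, 94, 77, 60, 55, 57, 56, 61, 81, 94, 89, 85, 84, 84]
wrist14 0.11 0.1095 [55, 62, 99, 81, 42, 42, 43, 44, 45, 46, 47, 47, 48, 49, 50, 51, 52, 52, 56, 93, 101, 88, 81, 69, 97, 108, 108, 101, 99, 102, 103, 103]
wrist14 0.0 0.1095 [53, 55, 58, 67, 97, 147, 152, 152, 152, 154, 154, 137, 91, 91, 91, 59, 54, 54, 58, 82, 99, 92, 86, 76, 92, 106, 105, 103, 102, 103, 1
[... 671 characters left out ...]
0.02 0.0915 [192, 188, 181, 176, 174, 174, 175, 172, 167, 168, 175, 182, 187, 189, 188, 182, 169, 154, 135, 120, 119, 119, 122, 125, 127, 130, 134, 137, 138, 139, 139, 139]
top14 0.0 0.1095 [190, 184, 189, 193, 196, 197, 192, 186, 185, 188, 195, 201, 202, 201, 196, 186, 166, 147, 135, 127, 130, 134, 140, 144, 147, 149, 149, 150, 151, 152, 153, 153]
top14 -0.05 0.1095 [205, 204, 204, 204, 199, 191, 170, 144, 119, 95, 87, 84, 85, 86, 84, 81, 83, 88, 99, 113, 123, 129, 135, 142, 145, 148, 150, 151, 151, 150, 151, 152]
top14 -0.02 0.0915 [206, 201, 194, 190, 188, 191, 197, 198, 194, 190, 188, 189, 193, 198, 204, 205, 202, 194, 177, 159, 142, 131, 131, 132, 138, 143, 146, 149, 150, 151, 151, 152]
```

```bash
python3 -c "
from bench import ticket; print(ticket.sign_off())"
```

```text
the job is handed in; nothing more can be done
None
```

The job is handed in: roll and marker were last seen lying flat side by side on the drawer floor, the drawer was pushed to its stop, and the arm is clear at 35 of 72 s. I could not see inside once it was shut, and I viewed 11 pictures against the limit of 10.

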